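Make up the cover kit and the lamp kit at the validator repair desk

ROBOT

A 6-joint arm with a two-finger parallel gripper is mounted at the origin on the work surface. World frame = base frame: x ahead of the robot, y to its left, z up, the work surface at z = 0. Lengths are in m, angles in rad, forces in N, time in s.
With the tool pointing down it reaches from about 0.325 to 0.9 m from the base axis. Payload 6.1 kg.
Tool frame: the origin (TCP) lies midway between the tips of the shut fingers; the grasp point (between the pads) lies grip_point_offset behind it (grip_point_offset is the distance from the TCP to the grasp point, in m); z points along the fingers, y is the line along which they close (so a half turn about z gives the same grasp; the last joint's range is limited). The gripper opens to 87 mm and grips with 3 to 60 N. Pads are 19 mm wide; open, the fingers measure 117 mm over their backs; the gripper's body (75 mm by 190 mm) begins 51 mm behind the grasp point.
Start: joints at [1.04, 0.22, 1.526, -0, 1.395, -0.126], TCP at [0.246, 0.574, 0.223] pointing down, gripper open.
Joint ranges: [-2.98, 2.98], [-0.91, 2.08], [0.09, 2.57], [-1.24, 4.39], [0.2, 2.65], [-2.68, 2.68]. Speed limits (rad/s): [2.57, 2.57, 3.01, 3.14, 3.14, 3.14].

INTERFACE

Orientations are given as a unit quaternion [x, y, z, w].
In Python, from workcell import * gives the robot as it stands.
- The arm moves only by the tool step_arm, never from a script. Its argument "increments" is a list of rows, each an object with "offset": the shift along the world's x, y, z in units of 1 m (1.0 is 1 m), a list of three; "delta_rot": the turn, a rotation vector about the world's x, y, z in units of 90 degrees (1.0 is 90 degrees), a list of three; "gripper": the closure in counts, from 0 (fully open) to 255 (shut). A call has 1 to 5 rows; each row shifts and turns the commanded pose from where the row before left it; what a row does not reach is not made up. A row lasts 1/10 s, in which the tool goes at most 50 mm and 8.59 degrees, less where a joint would pass 70% of its speed; a pose out of reach is approached as far as the arm can. A call with a number of a shift or a turn outside -1 to 1 is refused whole. A call with a gripper value outside its range is refused whole. The fingers move at their own pace and stop on an object; "grip_force" is the grip in N (left out, the last holds). Time passes only in rows, so rows that do not move let the fingers close. It gives the time, the measured TCP pose, the force, the opening and the grip force at its end, in the units of the state.
- sense(): the state, without advancing time (a new reading comes with each control period).
- read_camera(name): name is "scene" or "top" or "wrist"; returns the picture (384x512x3 uint8, red, green, blue); there is no depth.
- get_calibration(name): a dict with "vertical_fov" (degrees; the focal length in pixels is half the picture's height over the tangent of half this angle, whatever the lens; pixels are square), "cx", "cy" (the principal point, pixels), "cam_to_world" (4x4, takes a point from camera to world coordinates). Camera axes: x right, y up, looking along -z (the intrinsics and any distortion apply to the point x, -y, -z); pixel columns grow to the right and rows downward; lengths in m; the calibration is good to about 2 mm. A picture is of the moment at which its call begins: read the wrist's pose just before it. get_calibration takes no time and is no camera call; for the wrist camera it gives the pose at the moment of the call.
- sign_off(): hands the job in; it is judged then, once.
The state is a dict: "time_s": time; "q": joint angles; "joint_velocities": joint speeds; "joint_torque": joint torques, N m; "ee_pos": TCP position; "orientation": TCP orientation; "ft_force": force on the tool from outside, world axes, zero at the start; "ft_torque": the same for the moment, N m; "grip_width": opening from 0.0 (shut) to 1.0 (fully open); "finger_force": force on a finger pad.
Only numpy, scipy, OpenCV 4.12 (cv2) and the standard library are available. Lean on these libraries where they do the work, as an engineer would, in place of code of your own. Each camera call takes 0.05 s, during which the arm holds its last target. There are 200 camera calls.

TASK

Make up two repair kits from the stock on the mat: in the blue tray the cover kit, with the cream reader cover face up in the large compartment, the bent nickel hinge pin in the long one and the brass lock barrel upright in the small one; in the red tray the lamp kit, with the smoky lamp dome upright in the large compartment and the yellow stylus for prising it off in the long one. Every part must rest flat on the floor of its own compartment, set down and not dropped, and the amber dome and the screwdriver stay where they are.

Things in the scene. Friction and masses are not known exactly. Their poses are not given: they have to be found in the camera images.
- cover: cream plastic reader cover of a ticket validator, 96 x 58 mm, 26 mm high, face up: black reader window and display pane on top, hinge knuckles at one short end; upright sides. Origin: centre of underside; x along the length, y across, z up. 50 g. Belongs in tray_blue, LARGE compartment, along the tray's x, either way round
- pin: nickel-plated hinge pin, round bar 9 mm thick, lying flat: shaft along its x from -64.5 to +44.5 mm, with an arm bent square at the +x end (arm's axis at x +40), out to y +26.5 mm. Origin: on the shaft's axis at the balance point, 4.5 mm above what it lies on; z up. 55 g. Belongs in tray_blue, LONG compartment, shaft along the tray's x, either way round
- lock: brass lock barrel standing on its round face: face 26 mm across, 6 mm thick, then a threaded barrel 18 mm across up to 34 mm, then a 7 mm square stub up to 42 mm. Origin: centre of underside, z up. 70 g. Belongs upright in tray_blue, SMALL compartment
- dome_smoky: smoky dark brown, nearly black translucent lamp dome, 58 mm across, 48 mm high, straight ribbed sides for the lower 26 mm, round top; stands on its open flat end. Origin: centre of its underside, z up. About 45 g. Belongs upright in tray_red, LARGE compartment
- stylus: yellow plastic prising stylus, flat-sided bar 11 mm wide and 10 mm high over its middle 105 mm, 145 mm long with its two thinner tips. Origin: centre of the bar, 5 mm above what it lies on; x along its length, z up. About 16 g. Belongs in tray_red, LONG compartment, along the tray's x, either way round
- tray_blue: blue kit tray, fixed, on the mat (top 3 mm over the table), 175 (x) x 159 (y) x 14 mm. Origin: centre of underside. Floor top at z 3 mm, walls and dividers 3 mm thick, 14 mm high. Inside sizes and centres in its axes: LONG compartment 169 x 66 mm at x 0, y +43.5; LARGE 118 x 84 at x -25.5, y -34.5; SMALL 48 x 84 at x +60.5, y -34.5. Yaw within 0.35 rad, left or right of the stock
- tray_red: red kit tray, fixed, on the mat (top 3 mm over the table), 175 (x) x 159 (y) x 14 mm. Origin: centre of underside. Floor top at z 3 mm, walls and dividers 3 mm thick, 14 mm high. Inside sizes and centres in its axes: LONG compartment 169 x 66 mm at x 0, y +43.5; LARGE 118 x 84 at x -25.5, y -34.5; SMALL 48 x 84 at x +60.5, y -34.5. Yaw within 0.35 rad, left or right of the stock. Its SMALL compartment stays empty
- dome_amber: bright amber orange translucent lamp dome, 58 mm across, 48 mm high, straight ribbed sides for the lower 26 mm, round top; stands on its open flat end. Origin: centre of its underside, z up. About 45 g. Stays in the stock: not to be moved
- screwdriver: screwdriver with a green handle, 190 mm long, lying crosswise (along the world's y) at the far edge of the mat beyond the stock, under 35 mm high. Origin: near the middle of its length, at its underside. Not to be moved
Mind the look-alikes: they are no part of the job. Of the things like the dome_smoky, leave any that is purple; of the rest the smaller one is meant.

How it is judged:
By the outcome, as a careful person would: the job done as asked, in the order asked, and still so for the second after the job is handed in, with the robot touching nothing.
It also fails if it takes over 125 s, if anything falls off the work surface, if the arm or the gripper's body presses on something with over 40 N, if the wrist force passes 120 N, or if a joint passes its speed limit or range.

## Working session

There is one attempt and no reset: what is moved stays moved. The work goes in short steps, Python scripts to look and compute and a tool call to move; the robot and the scene stay as the last step left them, time stands still between calls to the robot, and variables do not carry over. Pictures are saved under pics/ and viewed, at most 14 in all, crops included, and the job is handed in when it is done.

Besides the shell and the picture viewer there is one more tool, called after "Emit:" as a command line: name --argument value ..., lists and objects as JSON in quotes. step_arm: Moves the arm, as the interface text tells. Shifts and turns lie within -1 to 1; 1 stands for 1 m of shift or 90 degrees of turn. Its arguments: {"type":"object","properties":{"increments":{"type":"array","items":{"type":"object","properties":{"offset":{"type":"array","items":{"type":"number"}},"delta_rot":{"type":"array","items":{"type":"number"}},"gripper":{"type":"number"}}}},"grip_force":{"type":"number"}},"required":["increments"]}

```bash
ls; mkdir -p pics
python3 - <<'E'
from workcell import *
import cv2
s=sense();print({k:s[k] for k in('time_s','ee_pos','orientation','grip_width','ft_force')})
try: print(grip_point_offset)
except Exception as e: print(e)
for n in('top','scene'):
    print(get_calibration(n)); cv2.imwrite(f'pics/{n}0.png',cv2.resize(read_camera(n)[:,:,::-1],(800,600),interpolation=cv2.INTER_CUBIC))
E
```

```text
pics
{'time_s': 0.0, 'ee_pos': array([0.2458363 , 0.57394039, 0.2214288 ]), 'orientation': array([ 2.01043286e-01,  9.79581871e-01, -9.23235833e-04, -3.20007461e-04]), 'grip_width': 1.003699992858087, 'ft_force': array([ 0.23461931, -0.08753611, -1.21348827])}
0.0187
{'vertical_fov': 48.76995536204445, 'cx': 261.4844326788018, 'cy': 191.07851269841885, 'cam_to_world': array([[ 0.01708898,  0.99432846, -0.10497081,  0.41848734],
       [-0.99975569,  0.01846483,  0.01214911,  0.02042927],
       [ 0.01401848,  0.10473755,  0.99440109,  0.92130572],
       [ 0.        ,  0.        ,  0.        ,  1.        ]])}
{'vertical_fov': 57.842694347434815, 'cx': 257.9451379044192, 'cy': 194.37232588967402, 'cam_to_world': array([[ 0.2228205 , -0.54814241,  0.80615812,  1.12634259],
       [ 0.97485704,  0.12343165, -0.18552193, -0.14009805],
       [ 0.00218701,  0.82722701,  0.56186359,  0.48863257],
       [ 0.        ,  0.        ,  0.        ,  1.        ]])}
```

View pics/top0.png

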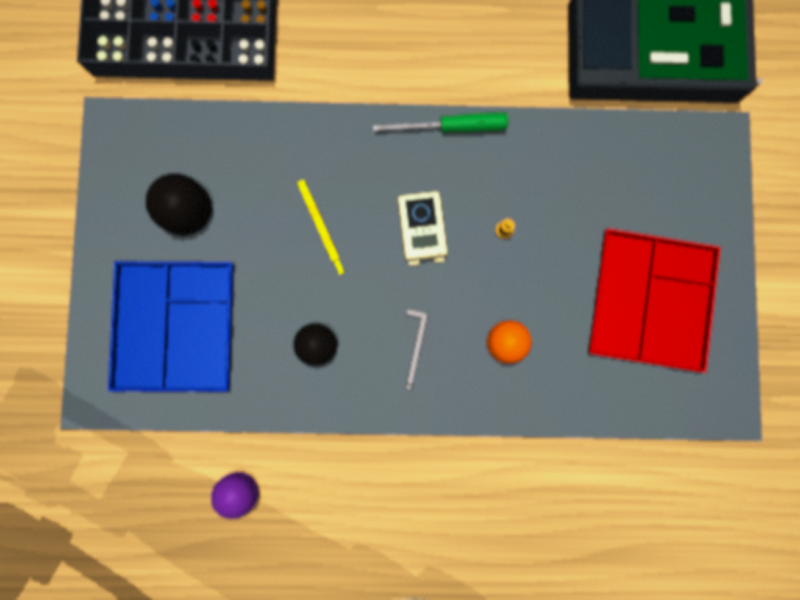

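View pics/scene0.png

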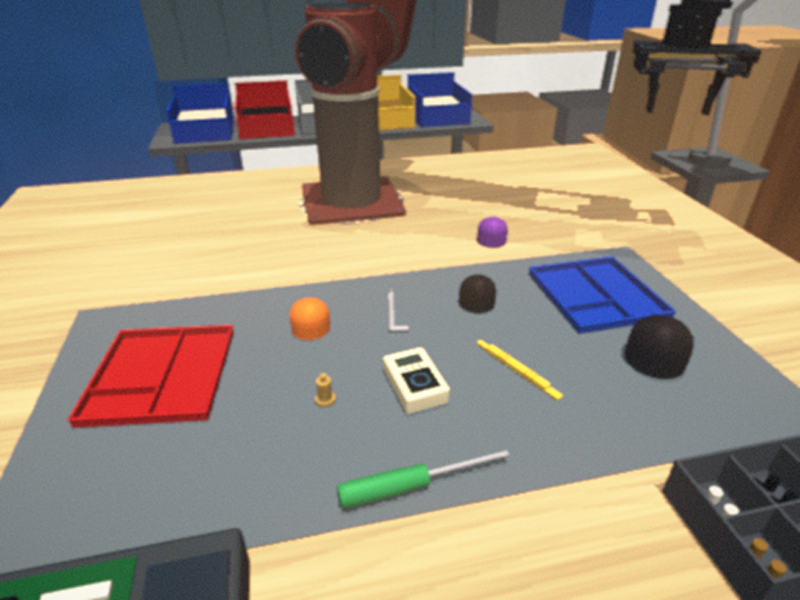

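The pictures show the stock laid out as described. The blue tray is at about (172,327) and the red at (655,300). The wanted smaller dark dome is at (316,344), and the larger look-alike is at (180,205). The cover is at (423,227), the lock at (505,228), the pin at (415,350) and the stylus at (320,226). The purple dome is at (235,495), off the mat.

```bash
cat > h.py <<'E'
from workcell import *
import cv2, numpy as np
from scipy.optimize import least_squares
from scipy.spatial.transform import Rotation as R
def cam(n):
    c=get_calibration(n); f=192/np.tan(np.radians(c['vertical_fov']/2)); return f,c['cx'],c['cy'],np.array(c['cam_to_world'])
def world(uv,z,c):
    f,cx,cy,T=c; uv=np.atleast_2d(uv).astype(float)
    d=np.c_[(uv[:,0]-cx)/f,-(uv[:,1]-cy)/f,-np.ones(len(uv))]@T[:3,:3].T
    z=np.broadcast_to(z,len(uv)); return T[:3,3]+d*((z-T[2,3])/d[:,2])[:,None]
def proj(P,c):
    f,cx,cy,T=c; p=(np.atleast_2d(P)-T[:3,3])@T[:3,:3]
    return np.c_[cx+f*p[:,0]/-p[:,2],cy-f*p[:,1]/-p[:,2]]
def blob(mask,near):
    n,l,s,ce=cv2.connectedComponentsWithStats(mask.astype(np.uint8))
    ok=[i for i in range(1,n) if s[i,4]>25]
    i=min(ok,key=lambda i:np.hypot(*(ce[i]-near))); return (l==i).astype(np.uint8)
def hull(m):
    return cv2.findContours(m,cv2.RETR_EXTERNAL,cv2.CHAIN_APPROX_NONE)[0][0][:,0]
def rect(m,z,c):
    (x,y),(w,h),a=cv2.minAreaRect((world(hull(m),z,c)[:,:2]*1000).astype(np.float32))
    return np.round([x,y,w,h,a],1)
def closing():
    s=sense(); y=R.from_quat(s['orientation']).as_matrix(); return s,np.degrees(np.arctan2(y[1,1],y[0,1])),y[:,2]
E
python3 - <<'E'
from h import *
im=read_camera('top'); c=cam('top'); cv2.imwrite('pics/top_raw.png',im[:,:,::-1])
hsv=cv2.cvtColor(im,cv2.COLOR_RGB2HSV); H,S,V=[hsv[:,:,i].astype(int) for i in range(3)]
k=lambda x,y:np.array([x,y])*.64
print('blue',rect(blob((H>100)&(H<130)&(S>150),k(172,327)),.017,c))
print('red',rect(blob(((H<5)|(H>175))&(S>180),k(655,300)),.017,c))
print('stylus',rect(blob((H>22)&(H<35)&(S>150)&(V>110),k(320,226)),.013,c))
g=im.astype(int)
print('cover',rect(cv2.morphologyEx(blob((g[:,:,0]>150)&(g[:,:,1]>145)&(S<90),k(423,227)),cv2.MORPH_CLOSE,np.ones((15,15))),.029,c))
lk=blob((H>8)&(H<28)&(S>110)&(V>60),k(505,228)); print('lock',rect(lk,.02,c))
pm=blob((g[:,:,0]>g[:,:,2]+5)&(S<90)&(V>120),k(415,350)); print('pin',rect(pm,.0075,c), np.round(world(k(np.array([408,423,409]),np.array([313,316,386])).T,.0075,c)*1000))
def dome(n,m,xy):
    c=cam(n); obs=hull(m); o=np.array([*obs.min(0),*obs.max(0)])+[-.5,-.5,.5,.5]
    t=np.linspace(0,2*np.pi,60)
    prof=[(29,3),(29,29)]+[(29*np.cos(a),29+19*np.sin(a)) for a in np.linspace(0,1.57,12)]
    P0=np.concatenate([np.c_[r*np.cos(t),r*np.sin(t),0*t+z] for r,z in prof])/1000
    def res(p):
        u=proj(P0*[p[2],p[2],1]+[p[0],p[1],0],c); return np.r_[u.min(0),u.max(0)]-o
    r=least_squares(res,[*xy,1.]); return np.round(r.x*[1000,1000,1],2),np.round(r.fun,1)
print('smoky',dome('top',blob((V<70),k(316,344)),[.4,.1]))
print('amber',dome('top',blob((H<18)&(H>5)&(S>200)&(V>150),k(510,342)),[.4,-.1]))
print('big',rect(blob((V<70),k(180,205)),.03,c))
print('sd',rect(blob((H>45)&(H<80)&(S>120)&(V>60),k(475,124)),.02,c))
cv2.imwrite('pics/crop.png',cv2.resize(im[100:270,180:360,::-1],(720,590)[::1],interpolation=cv2.INTER_CUBIC))
E
```

```text
blue [471.6 332.8 176.7 163.2   1. ]
red [ 519.2 -330.2  161.8  176.    81.6]
stylus [613.4 134.2 145.   12.   25.5]
cover [611.3  -7.6  99.5  59.9   8.1]
lock [ 614.4 -122.3   24.5   28.1   45.1]
pin [445.3  -2.8 105.2  23.8   1. ] [[495.  10.   7.]
 [491. -11.   7.]
 [395.   7.   7.]]
smoky (array([448.38, 135.47,   0.99]), array([-0.3,  0.3,  0.3, -0.3]))
amber (array([ 457.31, -129.12,    0.93]), array([-0.1,  0.1,  0.1, -0.1]))
big [636.7 326.5  96.   79.6  47.6]
sd [765.7 -78.7  27.2  95.8   5. ]
```

View pics/crop.png

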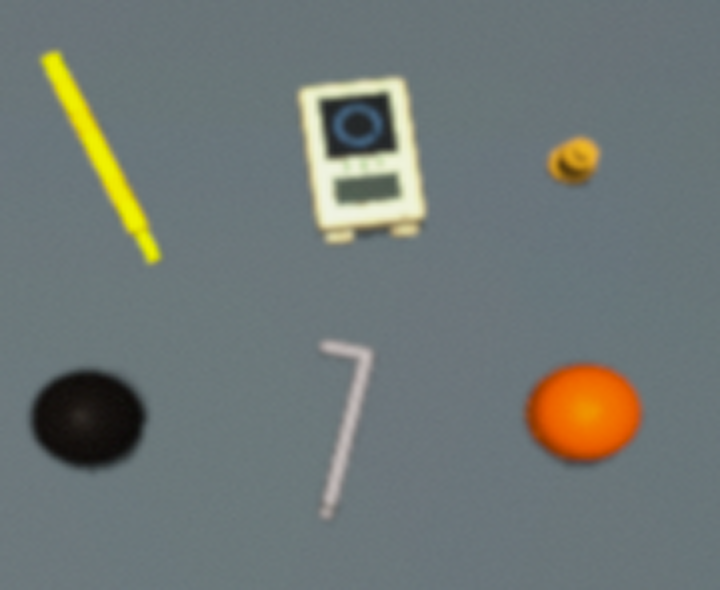

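The crop confirms the stock: the pin's bend is at crop (365,352), its arm runs to (322,345) and its tail to (326,515). I'll refine the poses with a silhouette fit.

```bash
cat > fit.py <<'E'
from h import *
def fitbox(m,c,p0,L,W,z0,z1):
    pts=hull(m).astype(float); pts=cv2.convexHull(pts.astype(np.float32))[:,0]
    B=np.array([[x,y,z] for x in(-L/2,L/2) for y in(-W/2,W/2) for z in(z0,z1)])
    # dense contour
    pts=hull(m)
    def res(p):
        a=np.radians(p[2]); Q=B.copy(); Q[:,:2]=B[:,:2]@np.array([[np.cos(a),np.sin(a)],[-np.sin(a),np.cos(a)]])+np.array(p[:2])*1.
        h=cv2.convexHull(proj(Q/1000,c).astype(np.float32))
        return [cv2.pointPolygonTest(h,(float(u),float(v)),True) - .3 for u,v in pts]
    r=least_squares(res,p0,loss='soft_l1',f_scale=.7,diff_step=1e-3,x_scale=[10,10,3]); return np.round(r.x,1),round(float(np.abs(r.fun).mean()),2)
E
python3 - <<'E'
from fit import *
im=cv2.imread('pics/top_raw.png')[:,:,::-1].copy(); c=cam('top')
hsv=cv2.cvtColor(im,cv2.COLOR_RGB2HSV); H,S,V=[hsv[:,:,i].astype(int) for i in range(3)]
k=lambda x,y:np.array([x,y])*.64
g=im.astype(int)
print('blue',fitbox(blob((H>100)&(H<130)&(S>150),k(172,327)),c,[471,334,1.],175,159,3,17))
print('red',fitbox(blob(((H<5)|(H>175))&(S>180),k(655,300)),c,[519,-332,-8.4],175,159,3,17))
print('stylus',fitbox(blob((H>22)&(H<35)&(S>150)&(V>110),k(320,226)),c,[613,134,25.5],145,11,4,13))
print('cover',fitbox(cv2.morphologyEx(blob((g[:,:,0]>150)&(g[:,:,1]>145)&(S<90),k(423,227)),cv2.MORPH_CLOSE,np.ones((15,15))),c,[611,-7,8.1],96,58,3,29))
f=lambda x,y:world([180+x/4,100+y/3.47],.0075,c)[0]*1000
a,b,t=f(363,352),f(326,517),f(321,345)
print('pin',np.round([a,b,t]),np.linalg.norm(a-b),np.linalg.norm(a-t))
d=(a-b)/np.linalg.norm(a-b); print('dir',np.degrees(np.arctan2(d[1],d[0])),'origin',np.round(a-40*d,1), np.round(b+64.5*d,1))
# lock: stub top
print('lock',np.round(f(573,161)),)
lk=blob((H>8)&(H<28)&(S>110)&(V>60),k(505,228)); o=hull(lk); o=np.r_[o.min(0)-.5,o.max(0)+.5]
th=np.linspace(0,6.28,40); P=np.concatenate([np.c_[r*np.cos(th),r*np.sin(th),0*th+z] for r,z in[(13,3),(13,9),(9,37),(4,45)]])
r=least_squares(lambda p:(lambda u:np.r_[u.min(0),u.max(0)]-o)(proj((P+[p[0],p[1],0])/1000,c)),[614,-122]);print(r.x,r.fun)
s,a,z=closing();print('closing',a,z,s['ee_pos'])
E
```

```text
blue (array([470.9, 334.5,   0.7]), 0.3)
red (array([ 519.5, -332.1,   -8.4]), 0.41)
stylus (array([614.4, 134.8,  25.4]), 0.33)
cover (array([613.5,  -7.7,   8.4]), 0.43)
pin [[493. -11.   7.]
 [390.   7.   7.]
 [497.  12.   7.]] 103.97025102382086 23.14527084819847
dir -10.125916119622813 origin [453.4  -4.1   7.5] [453.9  -4.2   7.5]
lock [ 616. -125.    7.]
[ 616.16430601 -124.05480009] [ 0.20464779 -0.13045772 -0.19733823  0.1352093 ]
closing 66.80826483658998 [-7.51835922e-04 -1.32721124e-03 -9.99998837e-01] [0.24590826 0.57407658 0.22166392]
```

Emit:
step_arm --increments '[{"offset": [0.023,-0.0364,0],"delta_rot": [0,0,0.022],"gripper": 0},{"offset": [0.023,-0.0364,0],"delta_rot": [0,0,0.022],"gripper": 0},{"offset": [0.023,-0.0364,0],"delta_rot": [0,0,0.022],"gripper": 0},{"offset": [0.023,-0.0364,0],"delta_rot": [0,0,0.022],"gripper": 0}]' --grip_force 20

```text
time_s: 0.55
ee_pos: [0.3385, 0.4274, 0.2222]
orientation: [0.132, 0.991, -0.0, -0.0]
ft_force: [0.5, 1.0, 0.0]
grip_width: 1.002
finger_force: 0.0
```

Emit:
step_arm --increments '[{"offset": [0.023,-0.0364,0],"delta_rot": [0,0,0.022],"gripper": 0},{"offset": [0.023,-0.0364,0],"delta_rot": [0,0,0.022],"gripper": 0},{"offset": [0.023,-0.0364,0],"delta_rot": [0,0,0.022],"gripper": 0},{"offset": [0.023,-0.0364,0],"delta_rot": [0,0,0.022],"gripper": 0}]'

```text
time_s: 0.95
ee_pos: [0.4306, 0.2817, 0.2224]
orientation: [0.063, 0.998, -0.0, -0.0]
ft_force: [0.3, -0.7, 0.5]
grip_width: 1.002
finger_force: 0.0
```

Emit:
step_arm --increments '[{"offset": [0.023,-0.0364,0],"delta_rot": [0,0,0.022],"gripper": 0},{"offset": [0.023,-0.0364,0],"delta_rot": [0,0,0.022],"gripper": 0},{"offset": [0.023,-0.0364,0],"delta_rot": [0,0,0.022],"gripper": 0},{"offset": [0.023,-0.0364,0],"delta_rot": [0,0,0.022],"gripper": 0}]'

```text
time_s: 1.35
ee_pos: [0.5227, 0.136, 0.2224]
orientation: [-0.006, 1.0, 0.0, -0.0]
ft_force: [0.1, 1.2, -0.9]
grip_width: 1.0
finger_force: 0.0
```

Emit:
step_arm --increments '[{"offset": [0.023,-0.0364,0],"delta_rot": [0,0,0.022],"gripper": 0},{"offset": [0.023,-0.0364,0],"delta_rot": [0,0,0.022],"gripper": 0},{"offset": [0.023,-0.0364,0],"delta_rot": [0,0,0.022],"gripper": 0},{"offset": [0.023,-0.0364,0],"delta_rot": [0,0,0.022],"gripper": 0},{"offset": [0,0,0],"delta_rot": [0,0,0],"gripper": 0}]'

```text
time_s: 1.85
ee_pos: [0.6158, -0.0127, 0.2218]
orientation: [-0.072, 0.997, -0.001, 0.0]
ft_force: [0.1, 0.5, 0.3]
grip_width: 1.0
finger_force: 0.0
```

Run:
```python
from h import *
s,a,z=closing();print(s['time_s'],s['ee_pos'],a,z,s['ft_force'])
c=cam('wrist');im=read_camera('wrist');cv2.imwrite('pics/w1.png',cv2.resize(im[:,:,::-1],(768,576)))
print(c); print(proj(np.array([[.6135,-.0077,.029],[.6161,-.1241,.045],[.4535,-.0041,.0075]]),c)*1.5)
```

```text
1.85 [ 0.61577924 -0.01272377  0.22179913] 98.25714984569134 [ 1.26023002e-04 -1.73476320e-03 -9.99998487e-01] [0.13008457 0.45343206 0.26135069]
(np.float64(274.6626693819131), 261.5023192377126, 187.51665350374844, array([[-0.14322528, -0.96004095, -0.2404327 ,  0.55080116],
       [ 0.98968787, -0.13945185, -0.03272783, -0.02211673],
       [-0.00210873, -0.24264078,  0.97011391,  0.38353629],
       [ 0.        ,  0.        ,  0.        ,  1.        ]]))
[[399.17066366 253.97460173]
 [259.78644992 240.56303374]
 [431.47785975  61.85090271]]
```

View pics/w1.png

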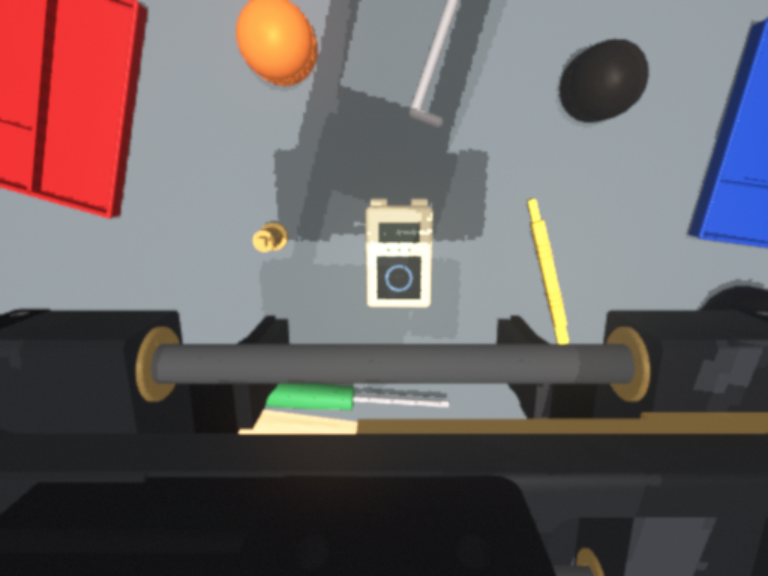

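The wrist view has the cover at (398,255), against (399,254) predicted, and the lock stub also matches. So the poses are good to about 2 mm and I can descend.

Emit:
step_arm --increments '[{"offset": [0,0.0,-0.045],"delta_rot": [0,0,0],"gripper": 0},{"offset": [0,0,-0.045],"delta_rot": [0,0,0],"gripper": 0},{"offset": [0,0,-0.04],"delta_rot": [0,0,0],"gripper": 0},{"offset": [0,0,-0.02],"delta_rot": [0,0,0],"gripper": 0},{"offset": [0,0,0],"delta_rot": [0,0,0],"gripper": 0}]'

```text
time_s: 2.4
ee_pos: [0.61, -0.0061, 0.0681]
orientation: [-0.074, 0.997, 0.001, -0.004]
ft_force: [-1.1, 0.1, 0.1]
grip_width: 0.997
finger_force: 0.0
```

Emit:
step_arm --increments '[{"offset": [0,0,0],"delta_rot": [0,0,0],"gripper": 0},{"offset": [0,0,0],"delta_rot": [0,0,0],"gripper": 0}]'

```text
time_s: 2.6
ee_pos: [0.6157, -0.0075, 0.0749]
orientation: [-0.074, 0.997, -0.0, 0.002]
ft_force: [-0.5, -0.8, 0.4]
grip_width: 1.002
finger_force: 0.0
```

Emit:
step_arm --increments '[{"offset": [0,0,-0.018],"delta_rot": [0,0,0],"gripper": 0},{"offset": [0,0,-0.016],"delta_rot": [0,0,0],"gripper": 0},{"offset": [0,0,-0.012],"delta_rot": [0,0,0],"gripper": 0},{"offset": [0,0,-0.007],"delta_rot": [0,0,0],"gripper": 0},{"offset": [0,0,0],"delta_rot": [0,0,0],"gripper": 0}]'

```text
time_s: 3.1
ee_pos: [0.6131, -0.0078, 0.0182]
orientation: [-0.074, 0.997, 0.0, -0.001]
ft_force: [-0.3, -0.1, -0.5]
grip_width: 1.0
finger_force: 0.0
```

Emit:
step_arm --increments '[{"offset": [0,0,0],"delta_rot": [0,0,0],"gripper": 0},{"offset": [0,0,0],"delta_rot": [0,0,0],"gripper": 0},{"offset": [0,0,0],"delta_rot": [0,0,0],"gripper": 0}]'

```text
time_s: 3.4
ee_pos: [0.6147, -0.008, 0.0203]
orientation: [-0.074, 0.997, -0.0, 0.001]
ft_force: [0.1, -0.0, -0.1]
grip_width: 1.0
finger_force: 0.0
```

Emit:
step_arm --increments '[{"offset": [0,0,0],"delta_rot": [0,0,0],"gripper": 255},{"offset": [0,0,0],"delta_rot": [0,0,0],"gripper": 255},{"offset": [0,0,0],"delta_rot": [0,0,0],"gripper": 255},{"offset": [0,0,0],"delta_rot": [0,0,0],"gripper": 255},{"offset": [0,0,0],"delta_rot": [0,0,0],"gripper": 255}]' --grip_force 15

```text
time_s: 3.9
ee_pos: [0.6141, -0.0079, 0.0195]
orientation: [-0.074, 0.997, 0.0, -0.0]
ft_force: [-0.3, -0.5, -0.4]
grip_width: 0.665
finger_force: 15.0
```

Emit:
step_arm --increments '[{"offset": [0,0,0],"delta_rot": [0,0,0],"gripper": 255},{"offset": [0,0,0],"delta_rot": [0,0,0],"gripper": 255},{"offset": [0,0,0],"delta_rot": [0,0,0],"gripper": 255}]'

```text
time_s: 4.2
ee_pos: [0.6141, -0.0079, 0.0196]
orientation: [-0.074, 0.997, -0.0, -0.0]
ft_force: [-0.2, 0.1, 0.1]
grip_width: 0.666
finger_force: 15.0
```

Emit:
step_arm --increments '[{"offset": [0,0,0.015],"delta_rot": [0,0,0],"gripper": 255},{"offset": [0,0,0.03],"delta_rot": [0,0,0],"gripper": 255},{"offset": [0,0,0.035],"delta_rot": [0,0,0],"gripper": 255},{"offset": [0,0,0.02],"delta_rot": [0,0,0],"gripper": 255}]'

```text
time_s: 4.6
ee_pos: [0.6158, -0.0081, 0.1238]
orientation: [-0.074, 0.997, -0.0, 0.002]
ft_force: [0.5, 0.6, 0.0]
grip_width: 0.664
finger_force: 15.0
```

Emit:
step_arm --increments '[{"offset": [-0.0105,0.0192,0],"delta_rot": [0,0,-0.0053],"gripper": 255},{"offset": [-0.021,0.0385,0],"delta_rot": [0,0,-0.0107],"gripper": 255},{"offset": [-0.021,0.0385,0],"delta_rot": [0,0,-0.0107],"gripper": 255},{"offset": [-0.021,0.0385,0],"delta_rot": [0,0,-0.0107],"gripper": 255},{"offset": [-0.021,0.0385,0],"delta_rot": [0,0,-0.0107],"gripper": 255}]'

```text
time_s: 5.1
ee_pos: [0.519, 0.1666, 0.1208]
orientation: [-0.036, 0.999, 0.0, 0.001]
ft_force: [0.7, 0.8, -0.5]
grip_width: 0.659
finger_force: 15.0
```

Emit:
step_arm --increments '[{"offset": [-0.021,0.0385,0],"delta_rot": [0,0,-0.0107],"gripper": 255},{"offset": [-0.021,0.0385,0],"delta_rot": [0,0,-0.0107],"gripper": 255},{"offset": [-0.021,0.0385,0],"delta_rot": [0,0,-0.0107],"gripper": 255},{"offset": [-0.0105,0.019,0],"delta_rot": [0,0,-0.0053],"gripper": 255},{"offset": [0,0,0],"delta_rot": [0,0,0],"gripper": 255}]'

```text
time_s: 5.6
ee_pos: [0.4448, 0.3023, 0.1207]
orientation: [-0.009, 1.0, 0.001, 0.0]
ft_force: [-0.4, -1.1, -0.1]
grip_width: 0.658
finger_force: 15.0
```

Emit:
step_arm --increments '[{"offset": [0,0,-0.02],"delta_rot": [0,0,0],"gripper": 255},{"offset": [0,0,-0.025],"delta_rot": [0,0,0],"gripper": 255},{"offset": [0,0,-0.015],"delta_rot": [0,0,0],"gripper": 255},{"offset": [0,0,0],"delta_rot": [0,0,0],"gripper": 255},{"offset": [0,0,0],"delta_rot": [0,0,0],"gripper": 255}]'

```text
time_s: 6.1
ee_pos: [0.4466, 0.2993, 0.06]
orientation: [-0.007, 1.0, -0.0, -0.0]
ft_force: [-0.0, -0.4, -0.4]
grip_width: 0.665
finger_force: 15.0
```

```bash
cat > look.py <<'E'
from h import *
import sys
s,a,z=closing();print(s['time_s'],np.round(s['ee_pos']*1000,1),round(a,2),np.round(z,4),np.round(s['ft_force'],1),s['grip_width'],'q6',np.degrees(s['q'][5]))
if len(sys.argv)>1:
    cv2.imwrite('pics/'+sys.argv[2],cv2.resize(read_camera(sys.argv[1])[:,:,::-1],(768,576)))
E
python3 look.py
```

```text
6.1 [446.6 299.3  60. ] 90.75 [-1.e-04 -2.e-04 -1.e+00] [-0.  -0.4 -0.4] 0.6650484119031773 q6 -65.32014528958979
```

Emit:
step_arm --increments '[{"offset": [0,0,-0.012],"delta_rot": [0,0,0],"gripper": 255},{"offset": [0,0,-0.012],"delta_rot": [0,0,0],"gripper": 255},{"offset": [0,0,-0.007],"delta_rot": [0,0,0],"gripper": 255},{"offset": [0,0,-0.003],"delta_rot": [0,0,0],"gripper": 255},{"offset": [0,0,0],"delta_rot": [0,0,0],"gripper": 255}]'

```text
time_s: 6.6
ee_pos: [0.4456, 0.2995, 0.0247]
orientation: [-0.007, 1.0, -0.0, -0.001]
ft_force: [0.5, 0.7, -0.2]
grip_width: 0.665
finger_force: 15.0
```

Emit:
step_arm --increments '[{"offset": [0,0,0],"delta_rot": [0,0,0],"gripper": 255},{"offset": [0,0,-0.0015],"delta_rot": [0,0,0],"gripper": 255},{"offset": [0,0,-0.001],"delta_rot": [0,0,0],"gripper": 255},{"offset": [0,0,0],"delta_rot": [0,0,0],"gripper": 255},{"offset": [0,0,0],"delta_rot": [0,0,0],"gripper": 255}]'

```text
time_s: 7.1
ee_pos: [0.4462, 0.2998, 0.0231]
orientation: [-0.007, 1.0, 0.0, 0.0]
ft_force: [-0.5, -0.3, 0.4]
grip_width: 0.665
finger_force: 15.0
```

Emit:
step_arm --increments '[{"offset": [0,0,-0.0005],"delta_rot": [0,0,0],"gripper": 255},{"offset": [0,0,0],"delta_rot": [0,0,0],"gripper": 255},{"offset": [0,0,0],"delta_rot": [0,0,0],"gripper": 255}]'

```text
time_s: 7.4
ee_pos: [0.4461, 0.2998, 0.0226]
orientation: [-0.007, 1.0, -0.0, -0.0]
ft_force: [-0.3, 1.0, -0.3]
grip_width: 0.662
finger_force: 15.0
```

Emit:
step_arm --increments '[{"offset": [0,0,-0.0005],"delta_rot": [0,0,0],"gripper": 255},{"offset": [0,0,0],"delta_rot": [0,0,0],"gripper": 255},{"offset": [0,0,-0.0003],"delta_rot": [0,0,0],"gripper": 255},{"offset": [0,0,0],"delta_rot": [0,0,0],"gripper": 255},{"offset": [0,0,0],"delta_rot": [0,0,0],"gripper": 255}]'

```text
time_s: 7.9
ee_pos: [0.4462, 0.2998, 0.0225]
orientation: [-0.007, 1.0, -0.0, -0.0]
ft_force: [-3.2, -1.0, 8.0]
grip_width: 0.669
finger_force: 15.0
```

Emit:
step_arm --increments '[{"offset": [0,0,0],"delta_rot": [0,0,0],"gripper": 30},{"offset": [0,0,0],"delta_rot": [0,0,0],"gripper": 30},{"offset": [0,0,0],"delta_rot": [0,0,0],"gripper": 30},{"offset": [0,0,0],"delta_rot": [0,0,0],"gripper": 30}]'

```text
time_s: 8.3
ee_pos: [0.4461, 0.2997, 0.0215]
orientation: [-0.007, 1.0, -0.0, -0.0]
ft_force: [-0.0, -0.4, -0.3]
grip_width: 0.865
finger_force: 0.0
```

Emit:
step_arm --increments '[{"offset": [0,0,0.015],"delta_rot": [0,0,0],"gripper": 30},{"offset": [0,0,0.03],"delta_rot": [0,0,0],"gripper": 30},{"offset": [0,0,0.04],"delta_rot": [0,0,0],"gripper": 30},{"offset": [0,0,0.03],"delta_rot": [0,0,0],"gripper": 30},{"offset": [0,0,0.01],"delta_rot": [0,0,0],"gripper": 30}]'

```text
time_s: 8.8
ee_pos: [0.4485, 0.301, 0.1519]
orientation: [-0.007, 1.0, 0.002, 0.003]
ft_force: [0.0, -0.1, 1.4]
grip_width: 0.884
finger_force: 0.0
```

```bash
python3 look.py wrist w2.png
```

```text
8.8 [448.5 301.  151.9] 90.8 [ 0.0068  0.0033 -1.    ] [ 0.  -0.1  1.4] 0.8840744400692739 q6 -65.3007406056659
```

View pics/w2.png

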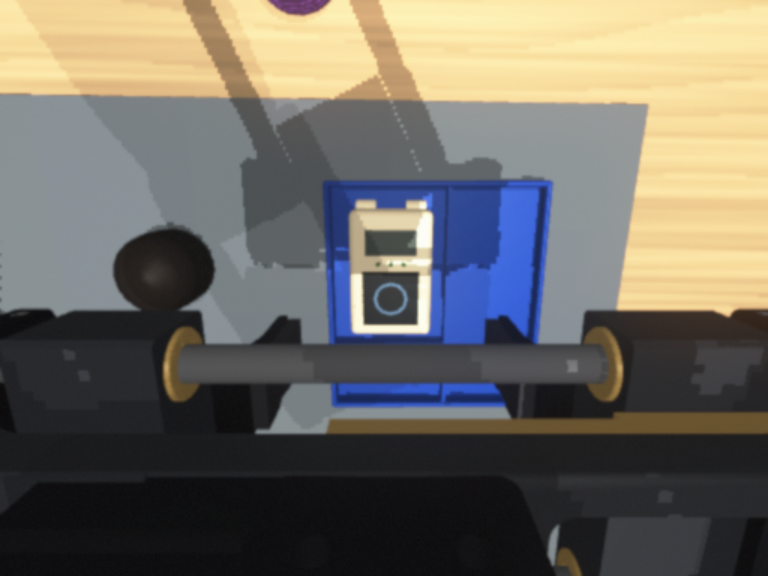

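The cover lies flat and square inside the large compartment, at (390,270), with clearance on all sides. The pin is next.

Emit:
step_arm --increments '[{"offset": [0.001,-0.02,0],"delta_rot": [0,0,-0.015],"gripper": 80},{"offset": [0.001,-0.04,0],"delta_rot": [0,0,-0.015],"gripper": 80},{"offset": [0.001,-0.04,0],"delta_rot": [0,0,-0.015],"gripper": 80},{"offset": [0.001,-0.04,0],"delta_rot": [0,0,-0.015],"gripper": 80},{"offset": [0.001,-0.04,0],"delta_rot": [0,0,-0.015],"gripper": 80}]'

```text
time_s: 9.35
ee_pos: [0.45, 0.1183, 0.1454]
orientation: [0.052, 0.999, -0.0, -0.001]
ft_force: [0.1, 0.1, 0.4]
grip_width: 0.688
finger_force: 0.0
```

Emit:
step_arm --increments '[{"offset": [0.001,-0.04,0],"delta_rot": [0,0,-0.015],"gripper": 80},{"offset": [0.001,-0.04,0],"delta_rot": [0,0,-0.015],"gripper": 80},{"offset": [0.0005,-0.03,0],"delta_rot": [0,0,-0.015],"gripper": 80},{"offset": [0,-0.014,-0.02],"delta_rot": [0,0,0],"gripper": 80},{"offset": [0,0,-0.03],"delta_rot": [0,0,0],"gripper": 80}]'

```text
time_s: 9.85
ee_pos: [0.4547, -0.0065, 0.097]
orientation: [0.089, 0.996, -0.0, 0.002]
ft_force: [0.3, -0.1, 0.0]
grip_width: 0.683
finger_force: 0.0
```

Emit:
step_arm --increments '[{"offset": [0,0,-0.035],"delta_rot": [0,0,0],"gripper": 80},{"offset": [0,0,-0.015],"delta_rot": [0,0,0],"gripper": 80},{"offset": [0,0,0],"delta_rot": [0,0,0],"gripper": 80},{"offset": [0,0,0],"delta_rot": [0,0,0],"gripper": 80},{"offset": [0,0,0],"delta_rot": [0,0,0],"gripper": 80}]'

```text
time_s: 10.35
ee_pos: [0.4545, -0.0043, 0.0477]
orientation: [0.087, 0.996, -0.0, 0.001]
ft_force: [0.7, 0.3, 0.7]
grip_width: 0.687
finger_force: 0.0
```

```bash
python3 look.py wrist w3.png
python3 - <<'E'
from h import *
a=np.radians(-10.1); d=np.array([np.cos(a),np.sin(a),0]); n=np.array([-d[1],d[0],0]); o=np.array([.4536,-.0041,.0075])
print(proj([o-.0645*d,o,o+.04*d,o+.04*d+.0265*n],cam('wrist'))*1.5)
E
```

```text
10.35 [454.5  -4.3  47.7] 80.0 [ 1.6e-03 -3.0e-04 -1.0e+00] [0.7 0.3 0.7] 0.6866013516646124 q6 -90.5008515799791
[[393.05349401 177.88975904]
 [392.82542568 307.26761067]
 [392.70033764 378.22714123]
 [441.97696174 378.29959773]]
```

View pics/w3.png

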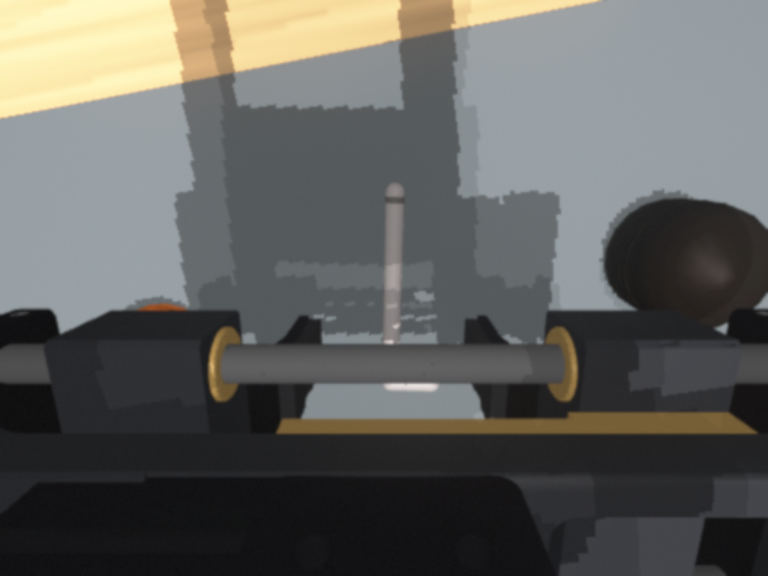

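The tail is at (394,184) and the bend at about (393,380). That is roughly 2 mm beyond the prediction along the shaft, and sideways it is centred between the fingers.

Emit:
step_arm --increments '[{"offset": [0.0015,0,-0.015],"delta_rot": [0,0,0],"gripper": 80},{"offset": [0,0,-0.013],"delta_rot": [0,0,0],"gripper": 80},{"offset": [0,0,-0.007],"delta_rot": [0,0,0],"gripper": 80},{"offset": [0,0,-0.003],"delta_rot": [0,0,0],"gripper": 80},{"offset": [0,0,-0.002],"delta_rot": [0,0,0],"gripper": 80}]'

```text
time_s: 10.9
ee_pos: [0.4551, -0.0042, 0.0065]
orientation: [0.087, 0.996, 0.0, -0.0]
ft_force: [1.4, -0.7, -0.2]
grip_width: 0.685
finger_force: 0.0
```

Emit:
step_arm --increments '[{"offset": [0,0,-0.001],"delta_rot": [0,0,0],"gripper": 80},{"offset": [0,0,0],"delta_rot": [0,0,0],"gripper": 80},{"offset": [0,0,0],"delta_rot": [0,0,0],"gripper": 80}]'

```text
time_s: 11.2
ee_pos: [0.4555, -0.0043, 0.0061]
orientation: [0.087, 0.996, -0.0, 0.0]
ft_force: [0.1, 0.2, 0.3]
grip_width: 0.687
finger_force: 0.0
```

Emit:
step_arm --increments '[{"offset": [0,0,-0.0008],"delta_rot": [0,0,0],"gripper": 80},{"offset": [0,0,0],"delta_rot": [0,0,0],"gripper": 255},{"offset": [0,0,0],"delta_rot": [0,0,0],"gripper": 255},{"offset": [0,0,0],"delta_rot": [0,0,0],"gripper": 255},{"offset": [0,0,0],"delta_rot": [0,0,0],"gripper": 255}]' --grip_force 20

```text
time_s: 11.7
ee_pos: [0.4551, -0.0042, 0.0049]
orientation: [0.087, 0.996, 0.0, -0.0]
ft_force: [-0.9, 0.2, 0.3]
grip_width: 0.413
finger_force: 0.0
```

Emit:
step_arm --increments '[{"offset": [0,0,0],"delta_rot": [0,0,0],"gripper": 255},{"offset": [0,0,0],"delta_rot": [0,0,0],"gripper": 255},{"offset": [0,0,0],"delta_rot": [0,0,0],"gripper": 255}]'

```text
time_s: 12.0
ee_pos: [0.4552, -0.0043, 0.0049]
orientation: [0.087, 0.996, -0.0, 0.0]
ft_force: [0.3, -0.7, 0.1]
grip_width: 0.138
finger_force: 0.0
```

Emit:
step_arm --increments '[{"offset": [0,0,0],"delta_rot": [0,0,0],"gripper": 255},{"offset": [0,0,0],"delta_rot": [0,0,0],"gripper": 255},{"offset": [0,0,0],"delta_rot": [0,0,0],"gripper": 255}]'

```text
time_s: 12.3
ee_pos: [0.4552, -0.0042, 0.0049]
orientation: [0.087, 0.996, -0.0, 0.0]
ft_force: [-0.8, 0.2, 0.3]
grip_width: 0.094
finger_force: 20.0
```

Emit:
step_arm --increments '[{"offset": [0,0,0.01],"delta_rot": [0,0,0],"gripper": 255},{"offset": [0,0,0.025],"delta_rot": [0,0,0],"gripper": 255},{"offset": [0,0,0.035],"delta_rot": [0,0,0],"gripper": 255},{"offset": [0,0,0.03],"delta_rot": [0,0,0],"gripper": 255},{"offset": [0.001,0.015,0.015],"delta_rot": [0,0,0],"gripper": 255}]'

```text
time_s: 12.8
ee_pos: [0.458, 0.0097, 0.1238]
orientation: [0.088, 0.996, -0.0, 0.003]
ft_force: [1.6, -0.3, -1.2]
grip_width: 0.091
finger_force: 20.0
```

Emit:
step_arm --increments '[{"offset": [0.003,0.035,0],"delta_rot": [0,0,0.013],"gripper": 255},{"offset": [0.003,0.04,0],"delta_rot": [0,0,0.015],"gripper": 255},{"offset": [0.003,0.04,0],"delta_rot": [0,0,0.015],"gripper": 255},{"offset": [0.003,0.04,0],"delta_rot": [0,0,0.015],"gripper": 255},{"offset": [0.003,0.04,0],"delta_rot": [0,0,0.015],"gripper": 255}]'

```text
time_s: 13.3
ee_pos: [0.4711, 0.2074, 0.1208]
orientation: [0.03, 1.0, 0.0, 0.0]
ft_force: [0.5, -0.0, 0.1]
grip_width: 0.092
finger_force: 20.0
```

Emit:
step_arm --increments '[{"offset": [0.003,0.04,0],"delta_rot": [0,0,0.015],"gripper": 255},{"offset": [0.003,0.04,0],"delta_rot": [0,0,0.015],"gripper": 255},{"offset": [0.003,0.04,0],"delta_rot": [0,0,0.015],"gripper": 255},{"offset": [0,0.035,0],"delta_rot": [0,0,0],"gripper": 255},{"offset": [0,0.0148,0],"delta_rot": [0,0,0],"gripper": 255}]'

```text
time_s: 13.8
ee_pos: [0.4797, 0.3785, 0.1206]
orientation: [-0.007, 1.0, 0.001, 0.0]
ft_force: [-0.5, -0.8, -0.4]
grip_width: 0.093
finger_force: 20.0
```

Emit:
step_arm --increments '[{"offset": [0,0,-0.02],"delta_rot": [0,0,0],"gripper": 255},{"offset": [0,0,-0.035],"delta_rot": [0,0,0],"gripper": 255},{"offset": [0,0,-0.02],"delta_rot": [0,0,0],"gripper": 255},{"offset": [0,0,0],"delta_rot": [0,0,0],"gripper": 255},{"offset": [0,0,0],"delta_rot": [0,0,0],"gripper": 255}]'

```text
time_s: 14.3
ee_pos: [0.4802, 0.3752, 0.0454]
orientation: [-0.005, 1.0, -0.0, -0.0]
ft_force: [-0.4, 1.1, 0.6]
grip_width: 0.087
finger_force: 20.0
```

```bash
python3 look.py wrist w4.png
```

```text
14.3 [480.2 375.2  45.4] 90.59 [-4.e-04 -4.e-04 -1.e+00] [-0.4  1.1  0.6] 0.08720149617451892 q6 -59.99595714074113
```

View pics/w4.png

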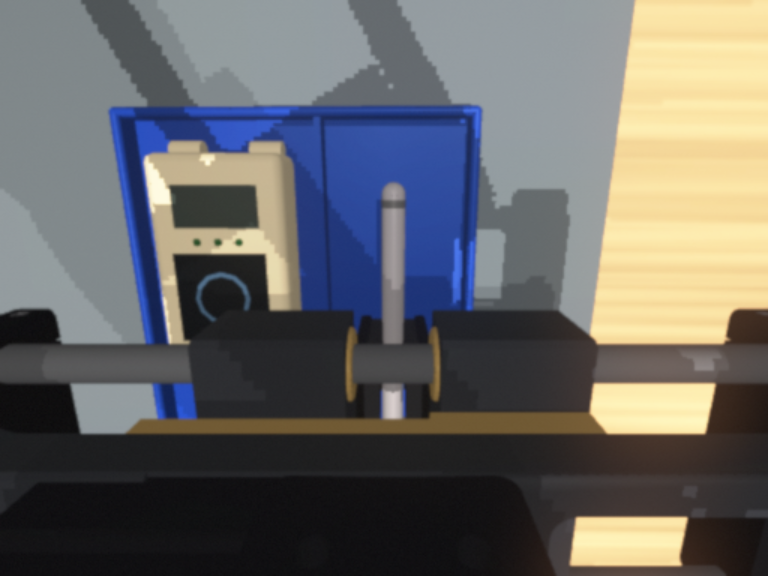

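The pin is held straight at (393,184–420), above the middle of the long compartment. Lowering it now.

Emit:
step_arm --increments '[{"offset": [0,0,-0.012],"delta_rot": [0,0,0],"gripper": 255},{"offset": [0,0,-0.012],"delta_rot": [0,0,0],"gripper": 255},{"offset": [0,0,-0.007],"delta_rot": [0,0,0],"gripper": 255},{"offset": [0,0,-0.003],"delta_rot": [0,0,0],"gripper": 255},{"offset": [0,0,-0.0015],"delta_rot": [0,0,0],"gripper": 255}]'

```text
time_s: 14.85
ee_pos: [0.4797, 0.3753, 0.0087]
orientation: [-0.005, 1.0, -0.0, -0.0]
ft_force: [0.3, -0.4, -1.7]
grip_width: 0.096
finger_force: 20.0
```

Emit:
step_arm --increments '[{"offset": [0,0,0],"delta_rot": [0,0,0],"gripper": 255},{"offset": [0,0,-0.001],"delta_rot": [0,0,0],"gripper": 255},{"offset": [0,0,-0.0006],"delta_rot": [0,0,0],"gripper": 255},{"offset": [0,0,0],"delta_rot": [0,0,0],"gripper": 255},{"offset": [0,0,0],"delta_rot": [0,0,0],"gripper": 255}]'

```text
time_s: 15.35
ee_pos: [0.4802, 0.3757, 0.008]
orientation: [-0.005, 1.0, 0.0, 0.0]
ft_force: [0.3, -0.7, -1.2]
grip_width: 0.092
finger_force: 20.0
```

Emit:
step_arm --increments '[{"offset": [0,0,-0.0004],"delta_rot": [0,0,0],"gripper": 255},{"offset": [0,0,0],"delta_rot": [0,0,0],"gripper": 255},{"offset": [0,0,0],"delta_rot": [0,0,0],"gripper": 255}]'

```text
time_s: 15.65
ee_pos: [0.4803, 0.3757, 0.0079]
orientation: [-0.005, 1.0, 0.0, 0.0]
ft_force: [-2.1, -1.6, 5.4]
grip_width: 0.095
finger_force: 20.0
```

Emit:
step_arm --increments '[{"offset": [0,0,0],"delta_rot": [0,0,0],"gripper": 202},{"offset": [0,0,0],"delta_rot": [0,0,0],"gripper": 202},{"offset": [0,0,0],"delta_rot": [0,0,0],"gripper": 202},{"offset": [0,0,0],"delta_rot": [0,0,0],"gripper": 202}]'

```text
time_s: 16.05
ee_pos: [0.4801, 0.3755, 0.0072]
orientation: [-0.005, 1.0, -0.0, -0.0]
ft_force: [-0.5, 0.2, 0.1]
grip_width: 0.202
finger_force: 0.0
```

Emit:
step_arm --increments '[{"offset": [0,0,0.01],"delta_rot": [0,0,0],"gripper": 202},{"offset": [0,0,0.025],"delta_rot": [0,0,0],"gripper": 202},{"offset": [0,0,0.04],"delta_rot": [0,0,0],"gripper": 202},{"offset": [0,0,0.04],"delta_rot": [0,0,0],"gripper": 202},{"offset": [0,0,0.025],"delta_rot": [0,0,0],"gripper": 202}]'

```text
time_s: 16.55
ee_pos: [0.4815, 0.3764, 0.152]
orientation: [-0.005, 1.0, 0.001, 0.002]
ft_force: [0.8, -0.3, -0.5]
grip_width: 0.21
finger_force: 0.0
```

Emit:
step_arm --increments '[{"offset": [0.0055,-0.0195,0],"delta_rot": [0,0,0],"gripper": 108},{"offset": [0.0105,-0.0385,0],"delta_rot": [0,0,0],"gripper": 108},{"offset": [0.0105,-0.0385,0],"delta_rot": [0,0,0],"gripper": 108},{"offset": [0.0105,-0.0385,0],"delta_rot": [0,0,0],"gripper": 108}]'

```text
time_s: 16.95
ee_pos: [0.5174, 0.2395, 0.1484]
orientation: [-0.006, 1.0, 0.0, 0.001]
ft_force: [0.9, 0.4, -0.4]
grip_width: 0.488
finger_force: 0.0
```

```bash
python3 look.py wrist w5.png
```

```text
16.95 [517.4 239.5 148.4] 90.66 [ 1.2e-03  3.0e-04 -1.0e+00] [ 0.9  0.4 -0.4] 0.48804639044059195 q6 -73.74567112791641
```

Emit:
step_arm --increments '[{"offset": [0.0105,-0.0385,0],"delta_rot": [0,0,0],"gripper": 108},{"offset": [0.0105,-0.0385,0],"delta_rot": [0,0,0],"gripper": 108},{"offset": [0.0105,-0.0385,0],"delta_rot": [0,0,0],"gripper": 108},{"offset": [0.0105,-0.0385,0],"delta_rot": [0,0,0],"gripper": 108},{"offset": [0.0105,-0.0385,0],"delta_rot": [0,0,0],"gripper": 108}]'

```text
time_s: 17.5
ee_pos: [0.5701, 0.0467, 0.1483]
orientation: [-0.005, 1.0, 0.0, 0.001]
ft_force: [0.5, 0.1, -0.1]
grip_width: 0.576
finger_force: 0.0
```

Emit:
step_arm --increments '[{"offset": [0.0105,-0.0385,0],"delta_rot": [0,0,0],"gripper": 108},{"offset": [0.0105,-0.0385,0],"delta_rot": [0,0,0],"gripper": 108},{"offset": [0.0105,-0.0385,0],"delta_rot": [0,0,0],"gripper": 108},{"offset": [0.01,-0.0385,0],"delta_rot": [0,0,0],"gripper": 108},{"offset": [0.005,-0.0185,0],"delta_rot": [0,0,0],"gripper": 108}]'

```text
time_s: 18.0
ee_pos: [0.6168, -0.1276, 0.1483]
orientation: [-0.004, 1.0, -0.001, 0.001]
ft_force: [0.2, -0.1, -0.2]
grip_width: 0.575
finger_force: 0.0
```

Emit:
step_arm --increments '[{"offset": [0,0,0],"delta_rot": [0,0,0],"gripper": 108},{"offset": [0,0,0],"delta_rot": [0,0,0],"gripper": 108},{"offset": [0,0,0],"delta_rot": [0,0,0],"gripper": 108}]'

```text
time_s: 18.3
ee_pos: [0.6159, -0.1229, 0.1474]
orientation: [-0.006, 1.0, 0.0, -0.0]
ft_force: [0.1, 0.1, -0.3]
grip_width: 0.575
finger_force: 0.0
```

```bash
python3 look.py wrist w6.png
python3 - <<'E'
from h import *
print(proj([[.6162,-.1241,.045],[.6162,-.1241,.003]],cam('wrist'))*1.5)
a=cv2.imread('pics/w5.png');b=cv2.imread('pics/w6.png')
cv2.imwrite('pics/w56.png',cv2.resize(np.vstack([a[:288],b[:288]]),None,fx=1,fy=1))
E
```

```text
18.3 [ 615.9 -122.9  147.4] 90.68 [-5.e-04  7.e-04 -1.e+00] [ 0.1  0.1 -0.3] 0.5749742629966291 q6 -109.17755100053435
[[390.68813778 280.98459465]
 [390.8877567  267.61727739]]
```

View pics/w56.png

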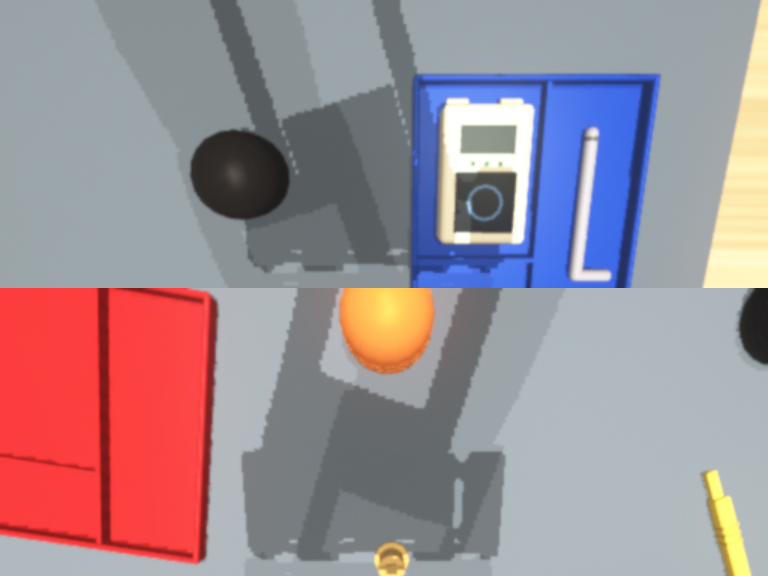

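The cover and pin lie flat in the blue tray. The lock is at (391,272) in the second view, which matches the prediction. Descending on the lock.

Emit:
step_arm --increments '[{"offset": [0,-0.001,-0.02],"delta_rot": [0,0,0],"gripper": 108},{"offset": [0,0,-0.035],"delta_rot": [0,0,0],"gripper": 108},{"offset": [0,0,-0.035],"delta_rot": [0,0,0],"gripper": 108},{"offset": [0,0,-0.02],"delta_rot": [0,0,0],"gripper": 108},{"offset": [0,0,-0.01],"delta_rot": [0,0,0],"gripper": 108}]'

```text
time_s: 18.85
ee_pos: [0.6143, -0.1234, 0.0248]
orientation: [-0.006, 1.0, 0.001, -0.002]
ft_force: [-0.0, 1.0, 0.6]
grip_width: 0.577
finger_force: 0.0
```

Emit:
step_arm --increments '[{"offset": [0,0,-0.006],"delta_rot": [0,0,0],"gripper": 108},{"offset": [0,0,-0.0035],"delta_rot": [0,0,0],"gripper": 108},{"offset": [0,0,0],"delta_rot": [0,0,0],"gripper": 108},{"offset": [0,0,0],"delta_rot": [0,0,0],"gripper": 108},{"offset": [0,0,0],"delta_rot": [0,0,0],"gripper": 255}]'

```text
time_s: 19.35
ee_pos: [0.6169, -0.1257, 0.0191]
orientation: [-0.005, 1.0, -0.0, 0.001]
ft_force: [-0.2, 0.8, 0.9]
grip_width: 0.539
finger_force: 0.0
```

Emit:
step_arm --increments '[{"offset": [0,0,0],"delta_rot": [0,0,0],"gripper": 255},{"offset": [0,0,0],"delta_rot": [0,0,0],"gripper": 255},{"offset": [0,0,0],"delta_rot": [0,0,0],"gripper": 255},{"offset": [0,0,0],"delta_rot": [0,0,0],"gripper": 255},{"offset": [0,0,0],"delta_rot": [0,0,0],"gripper": 255}]'

```text
time_s: 19.85
ee_pos: [0.6162, -0.1254, 0.018]
orientation: [-0.005, 1.0, 0.0, 0.0]
ft_force: [-0.3, 0.3, -0.3]
grip_width: 0.203
finger_force: 20.0
```

Emit:
step_arm --increments '[{"offset": [0,0,0],"delta_rot": [0,0,0],"gripper": 255},{"offset": [0,0,0],"delta_rot": [0,0,0],"gripper": 255}]'

```text
time_s: 20.05
ee_pos: [0.6162, -0.1254, 0.018]
orientation: [-0.005, 1.0, -0.0, 0.0]
ft_force: [-0.4, 0.3, -0.4]
grip_width: 0.197
finger_force: 20.0
```

Emit:
step_arm --increments '[{"offset": [0,0,0.015],"delta_rot": [0,0,0],"gripper": 255},{"offset": [0,0,0.03],"delta_rot": [0,0,0],"gripper": 255},{"offset": [0,0,0.035],"delta_rot": [0,0,0],"gripper": 255},{"offset": [0,0,0.02],"delta_rot": [0,0,0],"gripper": 255},{"offset": [-0.0035,0.0195,0.01],"delta_rot": [0,0,0],"gripper": 255}]'

```text
time_s: 20.55
ee_pos: [0.6147, -0.108, 0.1322]
orientation: [-0.004, 1.0, -0.001, 0.003]
ft_force: [0.8, -0.8, -0.1]
grip_width: 0.2
finger_force: 20.0
```

Emit:
step_arm --increments '[{"offset": [-0.0077,0.0387,0],"delta_rot": [0,0,0],"gripper": 255},{"offset": [-0.0077,0.0387,0],"delta_rot": [0,0,0],"gripper": 255},{"offset": [-0.0077,0.0387,0],"delta_rot": [0,0,0],"gripper": 255},{"offset": [-0.0077,0.0387,0],"delta_rot": [0,0,0],"gripper": 255},{"offset": [-0.0077,0.0387,0],"delta_rot": [0,0,0],"gripper": 255}]'

```text
time_s: 21.05
ee_pos: [0.5727, 0.0899, 0.128]
orientation: [-0.005, 1.0, 0.0, -0.0]
ft_force: [0.8, -0.4, -0.3]
grip_width: 0.197
finger_force: 20.0
```

Emit:
step_arm --increments '[{"offset": [-0.0077,0.0387,0],"delta_rot": [0,0,0],"gripper": 255},{"offset": [-0.0077,0.0387,0],"delta_rot": [0,0,0],"gripper": 255},{"offset": [-0.0077,0.0387,0],"delta_rot": [0,0,0],"gripper": 255},{"offset": [-0.0077,0.0387,0],"delta_rot": [0,0,0],"gripper": 255},{"offset": [-0.0077,0.0387,0],"delta_rot": [0,0,0],"gripper": 255}]'

```text
time_s: 21.55
ee_pos: [0.5339, 0.2832, 0.1279]
orientation: [-0.006, 1.0, -0.0, -0.0]
ft_force: [-0.0, 0.2, -1.5]
grip_width: 0.201
finger_force: 20.0
```

Emit:
step_arm --increments '[{"offset": [-0.0039,0.0194,0],"delta_rot": [0,0,0],"gripper": 255},{"offset": [0,0,-0.015],"delta_rot": [0,0,0],"gripper": 255},{"offset": [0,0,-0.03],"delta_rot": [0,0,0],"gripper": 255},{"offset": [0,0,-0.025],"delta_rot": [0,0,0],"gripper": 255},{"offset": [0,0,0],"delta_rot": [0,0,0],"gripper": 255}]'

```text
time_s: 22.05
ee_pos: [0.5274, 0.2984, 0.0527]
orientation: [-0.005, 1.0, -0.002, -0.005]
ft_force: [-0.8, -1.2, -1.9]
grip_width: 0.2
finger_force: 20.0
```

Emit:
step_arm --increments '[{"offset": [0,0,0],"delta_rot": [0,0,0],"gripper": 255},{"offset": [0,0,0],"delta_rot": [0,0,0],"gripper": 255}]'

```text
time_s: 22.25
ee_pos: [0.5327, 0.3005, 0.0594]
orientation: [-0.005, 1.0, 0.0, 0.001]
ft_force: [0.5, 0.5, 0.3]
grip_width: 0.194
finger_force: 20.0
```

Emit:
step_arm --increments '[{"offset": [0,0,-0.012],"delta_rot": [0,0,0],"gripper": 255},{"offset": [0,0,-0.012],"delta_rot": [0,0,0],"gripper": 255},{"offset": [0,0,-0.007],"delta_rot": [0,0,0],"gripper": 255},{"offset": [0,0,-0.003],"delta_rot": [0,0,0],"gripper": 255},{"offset": [0,0,-0.001],"delta_rot": [0,0,0],"gripper": 255}]'

```text
time_s: 22.75
ee_pos: [0.5312, 0.3003, 0.022]
orientation: [-0.005, 1.0, -0.0, -0.001]
ft_force: [-0.6, -0.1, -0.5]
grip_width: 0.196
finger_force: 20.0
```

Emit:
step_arm --increments '[{"offset": [0,0,0],"delta_rot": [0,0,0],"gripper": 255},{"offset": [0,0,-0.001],"delta_rot": [0,0,0],"gripper": 255},{"offset": [0,0,-0.0006],"delta_rot": [0,0,0],"gripper": 255},{"offset": [0,0,0],"delta_rot": [0,0,0],"gripper": 255},{"offset": [0,0,0],"delta_rot": [0,0,0],"gripper": 255}]'

```text
time_s: 23.25
ee_pos: [0.5318, 0.3005, 0.0215]
orientation: [-0.005, 1.0, 0.0, 0.0]
ft_force: [0.9, 0.5, -0.8]
grip_width: 0.201
finger_force: 20.0
```

Emit:
step_arm --increments '[{"offset": [0,0,-0.0006],"delta_rot": [0,0,0],"gripper": 255},{"offset": [0,0,0],"delta_rot": [0,0,0],"gripper": 255},{"offset": [0,0,0],"delta_rot": [0,0,0],"gripper": 255}]'

```text
time_s: 23.55
ee_pos: [0.5319, 0.3006, 0.021]
orientation: [-0.005, 1.0, 0.0, 0.0]
ft_force: [-0.3, 1.0, 1.3]
grip_width: 0.2
finger_force: 20.0
```

Emit:
step_arm --increments '[{"offset": [0,0,-0.0004],"delta_rot": [0,0,0],"gripper": 255},{"offset": [0,0,0],"delta_rot": [0,0,0],"gripper": 255},{"offset": [0,0,0],"delta_rot": [0,0,0],"gripper": 255}]'

```text
time_s: 23.85
ee_pos: [0.532, 0.3005, 0.0209]
orientation: [-0.005, 1.0, 0.0, 0.0]
ft_force: [-2.9, -1.0, 6.5]
grip_width: 0.2
finger_force: 20.0
```

Emit:
step_arm --increments '[{"offset": [0,0,0],"delta_rot": [0,0,0],"gripper": 123},{"offset": [0,0,0],"delta_rot": [0,0,0],"gripper": 123},{"offset": [0,0,0],"delta_rot": [0,0,0],"gripper": 123},{"offset": [0,0,0],"delta_rot": [0,0,0],"gripper": 123},{"offset": [0,0,0],"delta_rot": [0,0,0],"gripper": 123}]'

```text
time_s: 24.35
ee_pos: [0.5316, 0.3004, 0.0201]
orientation: [-0.005, 1.0, -0.0, -0.0]
ft_force: [-0.3, -0.3, -0.9]
grip_width: 0.495
finger_force: 0.0
```

Emit:
step_arm --increments '[{"offset": [0,0,0.01],"delta_rot": [0,0,0],"gripper": 123},{"offset": [0,0,0.025],"delta_rot": [0,0,0],"gripper": 123},{"offset": [0,0,0.04],"delta_rot": [0,0,0],"gripper": 123},{"offset": [0,0,0.04],"delta_rot": [0,0,0],"gripper": 123},{"offset": [0,0,0.015],"delta_rot": [0,0,0],"gripper": 123}]'

```text
time_s: 24.85
ee_pos: [0.5344, 0.3016, 0.1563]
orientation: [-0.005, 1.0, 0.002, 0.004]
ft_force: [0.2, 0.6, 1.0]
grip_width: 0.518
finger_force: 0.0
```

Emit:
step_arm --increments '[{"offset": [-0.0084,-0.015,0],"delta_rot": [0,0,-0.02],"gripper": 0},{"offset": [-0.018,-0.036,0],"delta_rot": [0,0,-0.02],"gripper": 0},{"offset": [-0.018,-0.036,0],"delta_rot": [0,0,-0.02],"gripper": 0},{"offset": [-0.018,-0.036,0],"delta_rot": [0,0,-0.02],"gripper": 0},{"offset": [-0.018,-0.036,0],"delta_rot": [0,0,-0.021],"gripper": 0}]'

```text
time_s: 25.35
ee_pos: [0.4502, 0.1403, 0.1501]
orientation: [0.074, 0.997, -0.0, -0.0]
ft_force: [0.4, -0.9, 1.0]
grip_width: 0.884
finger_force: 0.0
```

Emit:
step_arm --increments '[{"offset": [-0.003,-0.0065,0],"delta_rot": [0,0,0],"gripper": 0},{"offset": [0,0,0],"delta_rot": [0,0,0],"gripper": 0},{"offset": [0,0,0],"delta_rot": [0,0,0],"gripper": 0},{"offset": [0,0,0],"delta_rot": [0,0,0],"gripper": 0}]'

```text
time_s: 25.75
ee_pos: [0.4489, 0.1359, 0.1505]
orientation: [0.073, 0.997, 0.0, 0.0]
ft_force: [-0.1, -0.3, 0.3]
grip_width: 0.997
finger_force: 0.0
```

```bash
python3 look.py wrist w7.png
python3 - <<'E'
from h import *
t=np.linspace(0,6.28,40);c=cam('wrist')
P=np.concatenate([np.c_[.029*np.cos(t)+.4484,.029*np.sin(t)+.1355,0*t+z] for z in(.003,.029)])
u=proj(P,c)*1.5;print(u.min(0),u.max(0))
b=cv2.imread('pics/w7.png'); h=cv2.convexHull(u.astype(np.int32)); cv2.polylines(b,[h],True,(0,255,0),1); cv2.imwrite('pics/w7b.png',b)
E
```

```text
25.75 [448.9 135.9 150.5] 81.58 [ 5.e-04  3.e-04 -1.e+00] [-0.1 -0.3  0.3] 0.9970827728286287 q6 -74.41200709845256
[350.89282307 228.04354483] [433.14551922 312.60563312]
```

View pics/w7b.png

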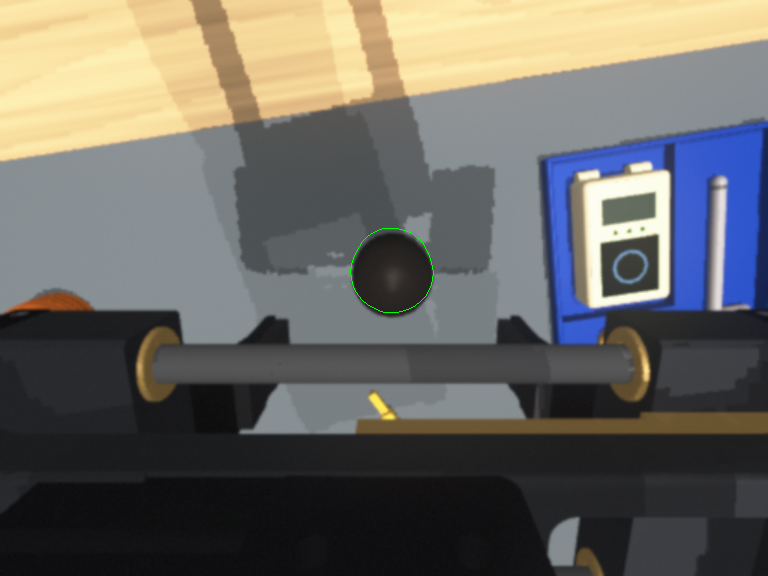

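The dome at (392,272) fills the predicted 58 mm outline, so it is the right one and it is centred.

Emit:
step_arm --increments '[{"offset": [0.001,0,-0.02],"delta_rot": [0,0,0],"gripper": 0},{"offset": [0,0,-0.035],"delta_rot": [0,0,0],"gripper": 0},{"offset": [0,0,-0.035],"delta_rot": [0,0,0],"gripper": 0},{"offset": [0,0,-0.02],"delta_rot": [0,0,0],"gripper": 0},{"offset": [0,0,-0.012],"delta_rot": [0,0,0],"gripper": 0}]'

```text
time_s: 26.3
ee_pos: [0.448, 0.1355, 0.0261]
orientation: [0.073, 0.997, -0.0, -0.002]
ft_force: [1.3, 0.1, 0.0]
grip_width: 1.001
finger_force: 0.0
```

Emit:
step_arm --increments '[{"offset": [0,0,-0.007],"delta_rot": [0,0,0],"gripper": 0},{"offset": [0,0,-0.004],"delta_rot": [0,0,0],"gripper": 0},{"offset": [0,0,0],"delta_rot": [0,0,0],"gripper": 0},{"offset": [0,0,0],"delta_rot": [0,0,0],"gripper": 0},{"offset": [0,0,0],"delta_rot": [0,0,0],"gripper": 255}]' --grip_force 12

```text
time_s: 26.8
ee_pos: [0.4502, 0.1351, 0.0183]
orientation: [0.074, 0.997, 0.0, 0.001]
ft_force: [-0.7, -0.6, -0.4]
grip_width: 0.964
finger_force: 0.0
```

Emit:
step_arm --increments '[{"offset": [0,0,0],"delta_rot": [0,0,0],"gripper": 255},{"offset": [0,0,0],"delta_rot": [0,0,0],"gripper": 255},{"offset": [0,0,0],"delta_rot": [0,0,0],"gripper": 255},{"offset": [0,0,0],"delta_rot": [0,0,0],"gripper": 255},{"offset": [0,0,0],"delta_rot": [0,0,0],"gripper": 255}]'

```text
time_s: 27.3
ee_pos: [0.4494, 0.135, 0.0175]
orientation: [0.074, 0.997, -0.0, 0.0]
ft_force: [0.5, -0.5, 1.3]
grip_width: 0.659
finger_force: 12.0
```

Emit:
step_arm --increments '[{"offset": [0,0,0],"delta_rot": [0,0,0],"gripper": 255},{"offset": [0,0,0],"delta_rot": [0,0,0],"gripper": 255}]'

```text
time_s: 27.5
ee_pos: [0.4494, 0.135, 0.0174]
orientation: [0.074, 0.997, -0.0, 0.0]
ft_force: [-0.5, -0.1, 3.2]
grip_width: 0.653
finger_force: 12.0
```

Emit:
step_arm --increments '[{"offset": [0,0,0.01],"delta_rot": [0,0,0],"gripper": 255},{"offset": [0,0,0.025],"delta_rot": [0,0,0],"gripper": 255},{"offset": [0,0,0.035],"delta_rot": [0,0,0],"gripper": 255},{"offset": [0,0,0.025],"delta_rot": [0,0,0],"gripper": 255},{"offset": [0.0012,-0.0145,0.01],"delta_rot": [0,0,0],"gripper": 255}]'

```text
time_s: 28.0
ee_pos: [0.4523, 0.1215, 0.126]
orientation: [0.073, 0.997, 0.001, 0.003]
ft_force: [-0.1, -0.6, -0.5]
grip_width: 0.657
finger_force: 12.0
```

Emit:
step_arm --increments '[{"offset": [0.0022,-0.03,0],"delta_rot": [0,0,0],"gripper": 255},{"offset": [0.0032,-0.04,0],"delta_rot": [0,0,0],"gripper": 255},{"offset": [0.0032,-0.04,0],"delta_rot": [0,0,0],"gripper": 255},{"offset": [0.0032,-0.04,0],"delta_rot": [0,0,0],"gripper": 255},{"offset": [0.0032,-0.04,0],"delta_rot": [0,0,0],"gripper": 255}]'

```text
time_s: 28.5
ee_pos: [0.4655, -0.071, 0.123]
orientation: [0.074, 0.997, -0.0, 0.0]
ft_force: [0.2, -0.2, -0.4]
grip_width: 0.653
finger_force: 12.0
```

Emit:
step_arm --increments '[{"offset": [0.0032,-0.04,0],"delta_rot": [0,0,0],"gripper": 255},{"offset": [0.0032,-0.04,0],"delta_rot": [0,0,0],"gripper": 255},{"offset": [0.0032,-0.04,0],"delta_rot": [0,0,0],"gripper": 255},{"offset": [0.0032,-0.04,0],"delta_rot": [0,0,0],"gripper": 255},{"offset": [0.0032,-0.04,0],"delta_rot": [0,0,0],"gripper": 255}]'

```text
time_s: 29.0
ee_pos: [0.4814, -0.2712, 0.1229]
orientation: [0.074, 0.997, -0.0, 0.0]
ft_force: [0.6, 0.3, 0.1]
grip_width: 0.658
finger_force: 12.0
```

Emit:
step_arm --increments '[{"offset": [0.0032,-0.04,0],"delta_rot": [0,0,0],"gripper": 255},{"offset": [0.0026,-0.033,0],"delta_rot": [0,0,0],"gripper": 255},{"offset": [0.0018,-0.02,0],"delta_rot": [0,0,0],"gripper": 255},{"offset": [0,0,-0.01],"delta_rot": [0,0,0],"gripper": 255},{"offset": [0,0,-0.025],"delta_rot": [0,0,0],"gripper": 255}]'

```text
time_s: 29.5
ee_pos: [0.4904, -0.3639, 0.0893]
orientation: [0.074, 0.997, -0.001, 0.002]
ft_force: [0.6, 0.0, -0.6]
grip_width: 0.654
finger_force: 12.0
```

Emit:
step_arm --increments '[{"offset": [0,0,-0.025],"delta_rot": [0,0,0],"gripper": 255},{"offset": [0,0,-0.01],"delta_rot": [0,0,0],"gripper": 255},{"offset": [0,0,0],"delta_rot": [0,0,0],"gripper": 255},{"offset": [0,0,0],"delta_rot": [0,0,0],"gripper": 255},{"offset": [0,0,0],"delta_rot": [0,0,0],"gripper": 255}]'

```text
time_s: 30.0
ee_pos: [0.4901, -0.363, 0.054]
orientation: [0.074, 0.997, -0.001, 0.001]
ft_force: [0.6, 0.8, -0.5]
grip_width: 0.66
finger_force: 12.0
```

```bash
python3 look.py wrist w8.png
```

```text
30.0 [ 490.1 -363.    54. ] 81.54 [ 0.0019 -0.0017 -1.    ] [ 0.6  0.8 -0.5] 0.6602290676034535 q6 -125.47597757199713
```

View pics/w8.png

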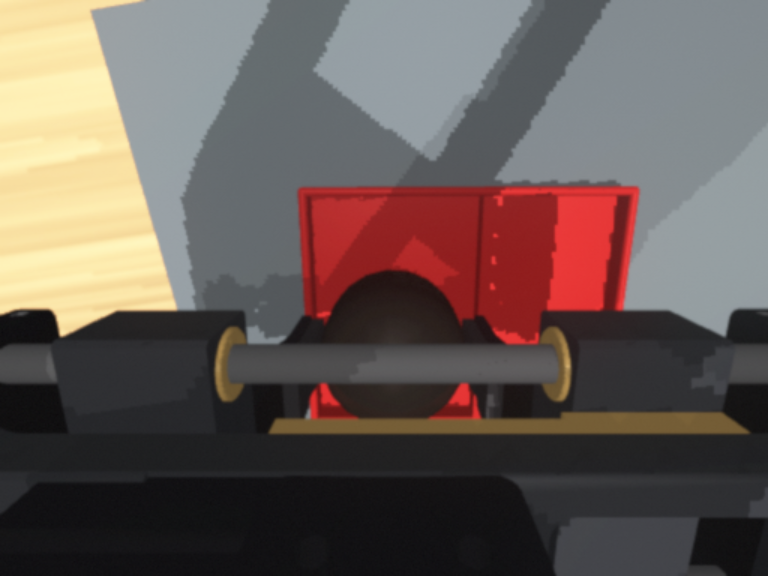

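The dome is held upright and centred over the large compartment (walls at columns 307 and 480, dome at 393). Lowering it.

Emit:
step_arm --increments '[{"offset": [0,0,-0.01],"delta_rot": [0,0,0],"gripper": 255},{"offset": [0,0,-0.01],"delta_rot": [0,0,0],"gripper": 255},{"offset": [0,0,-0.006],"delta_rot": [0,0,0],"gripper": 255},{"offset": [0,0,-0.003],"delta_rot": [0,0,0],"gripper": 255},{"offset": [0,0,-0.001],"delta_rot": [0,0,0],"gripper": 255}]'

```text
time_s: 30.55
ee_pos: [0.4887, -0.3621, 0.0214]
orientation: [0.074, 0.997, 0.0, -0.001]
ft_force: [-0.5, -0.3, -0.5]
grip_width: 0.659
finger_force: 12.0
```

Emit:
step_arm --increments '[{"offset": [0,0,0],"delta_rot": [0,0,0],"gripper": 255},{"offset": [0,0,-0.0008],"delta_rot": [0,0,0],"gripper": 255},{"offset": [0,0,-0.0006],"delta_rot": [0,0,0],"gripper": 255},{"offset": [0,0,0],"delta_rot": [0,0,0],"gripper": 255},{"offset": [0,0,0],"delta_rot": [0,0,0],"gripper": 255}]'

```text
time_s: 31.05
ee_pos: [0.4892, -0.3626, 0.0211]
orientation: [0.074, 0.997, -0.0, 0.0]
ft_force: [0.3, -0.0, -0.1]
grip_width: 0.655
finger_force: 12.0
```

Emit:
step_arm --increments '[{"offset": [0,0,-0.0005],"delta_rot": [0,0,0],"gripper": 255},{"offset": [0,0,0],"delta_rot": [0,0,0],"gripper": 255},{"offset": [0,0,0],"delta_rot": [0,0,0],"gripper": 255}]'

```text
time_s: 31.35
ee_pos: [0.4892, -0.3626, 0.0205]
orientation: [0.074, 0.997, -0.0, 0.0]
ft_force: [0.7, -0.7, 0.2]
grip_width: 0.657
finger_force: 12.0
```

Emit:
step_arm --increments '[{"offset": [0,0,-0.0004],"delta_rot": [0,0,0],"gripper": 255},{"offset": [0,0,0],"delta_rot": [0,0,0],"gripper": 255},{"offset": [0,0,0],"delta_rot": [0,0,0],"gripper": 255}]'

```text
time_s: 31.65
ee_pos: [0.4892, -0.3626, 0.0205]
orientation: [0.074, 0.997, -0.0, 0.0]
ft_force: [-1.6, 1.5, 5.0]
grip_width: 0.659
finger_force: 12.0
```

Emit:
step_arm --increments '[{"offset": [0,0,0],"delta_rot": [0,0,0],"gripper": 26},{"offset": [0,0,0],"delta_rot": [0,0,0],"gripper": 26},{"offset": [0,0,0],"delta_rot": [0,0,0],"gripper": 26},{"offset": [0,0,0],"delta_rot": [0,0,0],"gripper": 26}]'

```text
time_s: 32.05
ee_pos: [0.4891, -0.3624, 0.0198]
orientation: [0.074, 0.997, 0.0, -0.0]
ft_force: [-0.0, -0.3, -0.7]
grip_width: 0.875
finger_force: 0.0
```

Emit:
step_arm --increments '[{"offset": [0,0,0.01],"delta_rot": [0,0,0],"gripper": 26},{"offset": [0,0,0.025],"delta_rot": [0,0,0],"gripper": 26},{"offset": [0,0,0.04],"delta_rot": [0,0,0],"gripper": 26},{"offset": [0,0,0.04],"delta_rot": [0,0,0],"gripper": 26},{"offset": [0,0,0.015],"delta_rot": [0,0,0],"gripper": 26}]'

```text
time_s: 32.55
ee_pos: [0.4912, -0.3644, 0.1559]
orientation: [0.074, 0.997, -0.003, 0.003]
ft_force: [0.9, -1.3, 0.4]
grip_width: 0.901
finger_force: 0.0
```

Emit:
step_arm --increments '[{"offset": [0.005,0.0195,0],"delta_rot": [0,0,0.028],"gripper": 108},{"offset": [0.0096,0.0383,0],"delta_rot": [0,0,0.029],"gripper": 108},{"offset": [0.0096,0.0383,0],"delta_rot": [0,0,0.029],"gripper": 108},{"offset": [0.0096,0.0383,0],"delta_rot": [0,0,0.029],"gripper": 108},{"offset": [0.0096,0.0383,0],"delta_rot": [0,0,0.029],"gripper": 108}]'

```text
time_s: 33.05
ee_pos: [0.5316, -0.1868, 0.1481]
orientation: [-0.041, 0.999, 0.001, -0.001]
ft_force: [0.1, -0.2, 0.0]
grip_width: 0.6
finger_force: 0.0
```

Emit:
step_arm --increments '[{"offset": [0.0096,0.0383,0],"delta_rot": [0,0,0.029],"gripper": 108},{"offset": [0.0096,0.0383,0],"delta_rot": [0,0,0.029],"gripper": 108},{"offset": [0.0096,0.0383,0],"delta_rot": [0,0,0.029],"gripper": 108},{"offset": [0.0096,0.0383,0],"delta_rot": [0,0,0.029],"gripper": 108},{"offset": [0.0096,0.0383,0],"delta_rot": [0,0,0.029],"gripper": 108}]'

```text
time_s: 33.55
ee_pos: [0.5792, 0.0045, 0.1482]
orientation: [-0.154, 0.988, 0.001, -0.001]
ft_force: [0.4, -0.8, 0.4]
grip_width: 0.577
finger_force: 0.0
```

Emit:
step_arm --increments '[{"offset": [0.0096,0.0383,0],"delta_rot": [0,0,0.029],"gripper": 108},{"offset": [0.0096,0.0383,0],"delta_rot": [0,0,0.029],"gripper": 108},{"offset": [0.0096,0.0383,0],"delta_rot": [0,0,0.029],"gripper": 108},{"offset": [0.005,0.0185,0],"delta_rot": [0,0,0],"gripper": 108},{"offset": [0,0,-0.02],"delta_rot": [0,0,0],"gripper": 108}]'

```text
time_s: 34.05
ee_pos: [0.6156, 0.1387, 0.1315]
orientation: [-0.221, 0.975, 0.0, 0.002]
ft_force: [0.2, -0.2, 0.4]
grip_width: 0.578
finger_force: 0.0
```

Emit:
step_arm --increments '[{"offset": [0,0,-0.03],"delta_rot": [0,0,0],"gripper": 108},{"offset": [0,0,-0.02],"delta_rot": [0,0,0],"gripper": 108},{"offset": [0,0,0],"delta_rot": [0,0,0],"gripper": 108},{"offset": [0,0,0],"delta_rot": [0,0,0],"gripper": 108},{"offset": [0,0,0],"delta_rot": [0,0,0],"gripper": 108}]'

```text
time_s: 34.55
ee_pos: [0.6151, 0.1351, 0.0813]
orientation: [-0.219, 0.976, -0.0, 0.001]
ft_force: [0.4, 0.4, 0.3]
grip_width: 0.575
finger_force: 0.0
```

```bash
python3 look.py wrist w9.png
python3 - <<'E'
from h import *
a=np.radians(25.4); d=np.array([np.cos(a),np.sin(a),0]); o=np.array([.6144,.1348,.009])
print(proj([o-.0725*d,o-.0525*d,o,o+.0525*d,o+.0725*d],cam('wrist'))*1.5)
E
```

```text
34.55 [615.1 135.1  81.3] 115.35 [ 1.8e-03  1.0e-04 -1.0e+00] [0.4 0.4 0.3] 0.5754451668745476 q6 -110.13608866182454
[[393.32010054 163.24170678]
 [393.34341022 200.4531782 ]
 [393.40012753 290.99645215]
 [393.45114482 372.4402414 ]
 [393.46925667 401.35391621]]
```

View pics/w9.png

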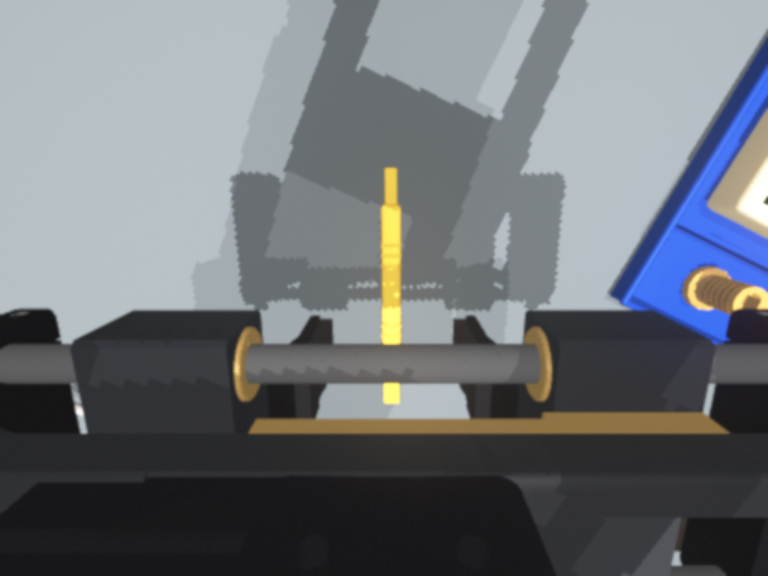

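The stylus runs from (391,168) to (391,404), centred between the fingers and within 2 mm of the prediction. The lock stands upright in the small compartment.

Emit:
step_arm --increments '[{"offset": [0.0013,0.0006,-0.02],"delta_rot": [0,0,0],"gripper": 108},{"offset": [0,0,-0.025],"delta_rot": [0,0,0],"gripper": 108},{"offset": [0,0,-0.015],"delta_rot": [0,0,0],"gripper": 108},{"offset": [0,0,-0.008],"delta_rot": [0,0,0],"gripper": 108},{"offset": [0,0,-0.0035],"delta_rot": [0,0,0],"gripper": 108}]'

```text
time_s: 35.1
ee_pos: [0.6155, 0.1356, 0.0082]
orientation: [-0.219, 0.976, 0.0, -0.0]
ft_force: [0.1, -0.4, -0.2]
grip_width: 0.573
finger_force: 0.0
```

Emit:
step_arm --increments '[{"offset": [0,0,-0.002],"delta_rot": [0,0,0],"gripper": 108},{"offset": [0,0,0],"delta_rot": [0,0,0],"gripper": 108},{"offset": [0,0,0],"delta_rot": [0,0,0],"gripper": 108},{"offset": [0,0,0],"delta_rot": [0,0,0],"gripper": 255},{"offset": [0,0,0],"delta_rot": [0,0,0],"gripper": 255}]'

```text
time_s: 35.6
ee_pos: [0.616, 0.1357, 0.007]
orientation: [-0.22, 0.976, -0.0, 0.0]
ft_force: [0.8, -0.3, 0.7]
grip_width: 0.471
finger_force: 0.0
```

Emit:
step_arm --increments '[{"offset": [0,0,0],"delta_rot": [0,0,0],"gripper": 255},{"offset": [0,0,0],"delta_rot": [0,0,0],"gripper": 255},{"offset": [0,0,0],"delta_rot": [0,0,0],"gripper": 255},{"offset": [0,0,0],"delta_rot": [0,0,0],"gripper": 255},{"offset": [0,0,0],"delta_rot": [0,0,0],"gripper": 255}]'

```text
time_s: 36.1
ee_pos: [0.6156, 0.1357, 0.0065]
orientation: [-0.22, 0.976, -0.0, -0.0]
ft_force: [0.0, 0.2, 0.3]
grip_width: 0.124
finger_force: 12.0
```

Emit:
step_arm --increments '[{"offset": [0,0,0],"delta_rot": [0,0,0],"gripper": 255},{"offset": [0,0,0],"delta_rot": [0,0,0],"gripper": 255},{"offset": [0,0,0],"delta_rot": [0,0,0],"gripper": 255}]'

```text
time_s: 36.4
ee_pos: [0.6156, 0.1357, 0.0065]
orientation: [-0.22, 0.976, -0.0, -0.0]
ft_force: [-0.3, 0.2, 0.1]
grip_width: 0.123
finger_force: 12.0
```

Emit:
step_arm --increments '[{"offset": [0,0,0.01],"delta_rot": [0,0,0],"gripper": 255},{"offset": [0,0,0.025],"delta_rot": [0,0,0],"gripper": 255},{"offset": [0,0,0.04],"delta_rot": [0,0,0],"gripper": 255},{"offset": [0,0,0.035],"delta_rot": [0,0,0],"gripper": 255},{"offset": [-0.0041,-0.0193,0.01],"delta_rot": [0,0,-0.017],"gripper": 255}]'

```text
time_s: 36.9
ee_pos: [0.6149, 0.1182, 0.133]
orientation: [-0.207, 0.978, -0.0, 0.005]
ft_force: [0.8, -0.8, 0.4]
grip_width: 0.128
finger_force: 12.0
```

Emit:
step_arm --increments '[{"offset": [-0.0082,-0.0386,0],"delta_rot": [0,0,-0.034],"gripper": 255},{"offset": [-0.0082,-0.0386,0],"delta_rot": [0,0,-0.034],"gripper": 255},{"offset": [-0.0082,-0.0386,0],"delta_rot": [0,0,-0.034],"gripper": 255},{"offset": [-0.0082,-0.0386,0],"delta_rot": [0,0,-0.034],"gripper": 255},{"offset": [-0.0081,-0.0386,0],"delta_rot": [0,0,-0.034],"gripper": 255}]'

```text
time_s: 37.4
ee_pos: [0.5704, -0.0781, 0.1276]
orientation: [-0.073, 0.997, -0.0, 0.001]
ft_force: [0.1, -0.4, 0.5]
grip_width: 0.124
finger_force: 12.0
```

Emit:
step_arm --increments '[{"offset": [-0.0081,-0.0386,0],"delta_rot": [0,0,-0.034],"gripper": 255},{"offset": [-0.0081,-0.0386,0],"delta_rot": [0,0,-0.034],"gripper": 255},{"offset": [-0.0081,-0.0386,0],"delta_rot": [0,0,-0.034],"gripper": 255},{"offset": [-0.0081,-0.0386,0],"delta_rot": [0,0,-0.034],"gripper": 255},{"offset": [-0.0082,-0.0386,0],"delta_rot": [0,0,-0.034],"gripper": 255}]'

```text
time_s: 37.9
ee_pos: [0.5297, -0.2713, 0.1276]
orientation: [0.06, 0.998, -0.0, 0.001]
ft_force: [1.0, 1.1, 0.4]
grip_width: 0.122
finger_force: 12.0
```

Emit:
step_arm --increments '[{"offset": [-0.0042,-0.0195,0],"delta_rot": [0,0,-0.018],"gripper": 255},{"offset": [0,0,-0.015],"delta_rot": [0,0,0],"gripper": 255},{"offset": [0,0,-0.03],"delta_rot": [0,0,0],"gripper": 255},{"offset": [0,0,-0.03],"delta_rot": [0,0,0],"gripper": 255},{"offset": [0,0,-0.01],"delta_rot": [0,0,0],"gripper": 255}]'

```text
time_s: 38.4
ee_pos: [0.5236, -0.2864, 0.0377]
orientation: [0.073, 0.997, 0.002, -0.003]
ft_force: [-0.9, 0.4, -0.9]
grip_width: 0.127
finger_force: 12.0
```

Emit:
step_arm --increments '[{"offset": [0,0,0],"delta_rot": [0,0,0],"gripper": 255},{"offset": [0,0,0],"delta_rot": [0,0,0],"gripper": 255},{"offset": [0,0,0],"delta_rot": [0,0,0],"gripper": 255}]'

```text
time_s: 38.7
ee_pos: [0.5272, -0.2897, 0.0435]
orientation: [0.073, 0.997, -0.001, 0.001]
ft_force: [-0.1, 0.4, 0.2]
grip_width: 0.122
finger_force: 12.0
```

```bash
python3 look.py wrist w10.png
```

```text
38.7 [ 527.2 -289.7   43.5] 81.64 [ 0.0025 -0.0018 -1.    ] [-0.1  0.4  0.2] 0.1221915211837476 q6 -117.94029047815458
```

View pics/w10.png

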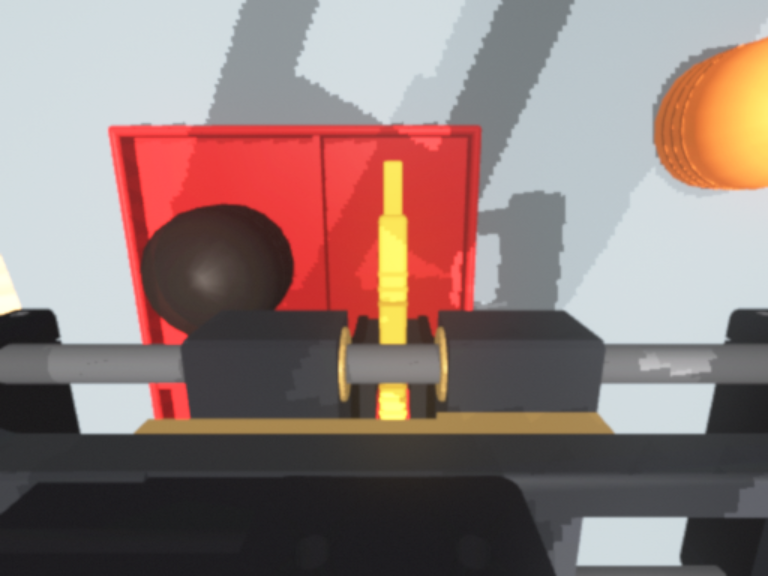

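The stylus is held along the long compartment's middle, at (393,160–420), and the dome stands in the large one. Lowering it.

Emit:
step_arm --increments '[{"offset": [0,0,-0.01],"delta_rot": [0,0,0],"gripper": 255},{"offset": [0,0,-0.01],"delta_rot": [0,0,0],"gripper": 255},{"offset": [0,0,-0.006],"delta_rot": [0,0,0],"gripper": 255},{"offset": [0,0,-0.003],"delta_rot": [0,0,0],"gripper": 255},{"offset": [0,0,-0.001],"delta_rot": [0,0,0],"gripper": 255}]'

```text
time_s: 39.25
ee_pos: [0.5253, -0.2888, 0.0106]
orientation: [0.073, 0.997, 0.0, -0.001]
ft_force: [-0.1, -0.5, 0.4]
grip_width: 0.127
finger_force: 12.0
```

Emit:
step_arm --increments '[{"offset": [0,0,0],"delta_rot": [0,0,0],"gripper": 255},{"offset": [0,0,-0.0008],"delta_rot": [0,0,0],"gripper": 255},{"offset": [0,0,-0.0006],"delta_rot": [0,0,0],"gripper": 255},{"offset": [0,0,0],"delta_rot": [0,0,0],"gripper": 255},{"offset": [0,0,0],"delta_rot": [0,0,0],"gripper": 255}]'

```text
time_s: 39.75
ee_pos: [0.5259, -0.2892, 0.0103]
orientation: [0.073, 0.997, -0.0, 0.0]
ft_force: [-0.3, 0.4, 0.0]
grip_width: 0.126
finger_force: 12.0
```

Emit:
step_arm --increments '[{"offset": [0,0,-0.0005],"delta_rot": [0,0,0],"gripper": 255},{"offset": [0,0,0],"delta_rot": [0,0,0],"gripper": 255},{"offset": [0,0,0],"delta_rot": [0,0,0],"gripper": 255}]'

```text
time_s: 40.05
ee_pos: [0.5258, -0.2891, 0.0096]
orientation: [0.073, 0.997, 0.0, -0.0]
ft_force: [-0.0, -0.6, 0.3]
grip_width: 0.123
finger_force: 12.0
```

Emit:
step_arm --increments '[{"offset": [0,0,-0.0004],"delta_rot": [0,0,0],"gripper": 255},{"offset": [0,0,0],"delta_rot": [0,0,0],"gripper": 255},{"offset": [0,0,0],"delta_rot": [0,0,0],"gripper": 255}]'

```text
time_s: 40.35
ee_pos: [0.5259, -0.2891, 0.0095]
orientation: [0.073, 0.997, -0.0, 0.0]
ft_force: [-1.0, -0.1, 2.8]
grip_width: 0.125
finger_force: 12.0
```

Contact made. Release to about 22 mm, lift, and back away for the final view.

Emit:
step_arm --increments '[{"offset": [0,0,0],"delta_rot": [0,0,0],"gripper": 190},{"offset": [0,0,0],"delta_rot": [0,0,0],"gripper": 190},{"offset": [0,0,0],"delta_rot": [0,0,0],"gripper": 190},{"offset": [0,0,0],"delta_rot": [0,0,0],"gripper": 190}]'

```text
time_s: 40.75
ee_pos: [0.5258, -0.2891, 0.0091]
orientation: [0.073, 0.997, 0.0, -0.0]
ft_force: [-0.5, 0.2, -0.8]
grip_width: 0.249
finger_force: 0.0
```

Emit:
step_arm --increments '[{"offset": [0,0,0.01],"delta_rot": [0,0,0],"gripper": 190},{"offset": [0,0,0.025],"delta_rot": [0,0,0],"gripper": 190},{"offset": [0,0,0.04],"delta_rot": [0,0,0],"gripper": 190},{"offset": [0,0,0.04],"delta_rot": [0,0,0],"gripper": 190},{"offset": [0,0,0.04],"delta_rot": [0,0,0],"gripper": 190}]'

```text
time_s: 41.25
ee_pos: [0.5257, -0.289, 0.1665]
orientation: [0.073, 0.997, -0.0, 0.0]
ft_force: [1.3, -0.6, -0.2]
grip_width: 0.254
finger_force: 0.0
```

Emit:
step_arm --increments '[{"offset": [-0.02,0.02,0.03],"delta_rot": [0,0,0],"gripper": 190},{"offset": [-0.03,0.03,0.03],"delta_rot": [0,0,0],"gripper": 190},{"offset": [-0.03,0.03,0],"delta_rot": [0,0,0],"gripper": 190},{"offset": [-0.03,0.03,0],"delta_rot": [0,0,0],"gripper": 190},{"offset": [-0.02,0.03,0],"delta_rot": [0,0,0],"gripper": 190}]'

```text
time_s: 41.75
ee_pos: [0.3954, -0.1493, 0.2239]
orientation: [0.074, 0.997, -0.0, 0.001]
ft_force: [-0.1, 0.5, 0.3]
grip_width: 0.26
finger_force: 0.0
```

Emit:
step_arm --increments '[{"offset": [-0.01,0.03,0],"delta_rot": [0,0,0],"gripper": 190},{"offset": [-0.01,0.03,0],"delta_rot": [0,0,0],"gripper": 190},{"offset": [0,0.015,0],"delta_rot": [0,0,0],"gripper": 190},{"offset": [0,0,0],"delta_rot": [0,0,0],"gripper": 190},{"offset": [0,0,0],"delta_rot": [0,0,0],"gripper": 190}]'

```text
time_s: 42.25
ee_pos: [0.3773, -0.0755, 0.2238]
orientation: [0.073, 0.997, -0.0, 0.001]
ft_force: [0.7, 0.2, 0.2]
grip_width: 0.254
finger_force: 0.0
```

```bash
python3 look.py scene s_end.png
python3 - <<'E'
from h import *
a=read_camera('top')[:,:,::-1]; cv2.imwrite('pics/top_end.png',cv2.resize(np.vstack([a[130:260,50:250],a[130:260,310:510]]),(615,600*130//130),interpolation=cv2.INTER_CUBIC));
E
```

```text
42.25 [377.3 -75.5 223.8] 81.67 [ 0.0013 -0.001  -1.    ] [0.7 0.2 0.2] 0.2535251776149214 q6 -104.7515469032369
```

View pics/top_end.png

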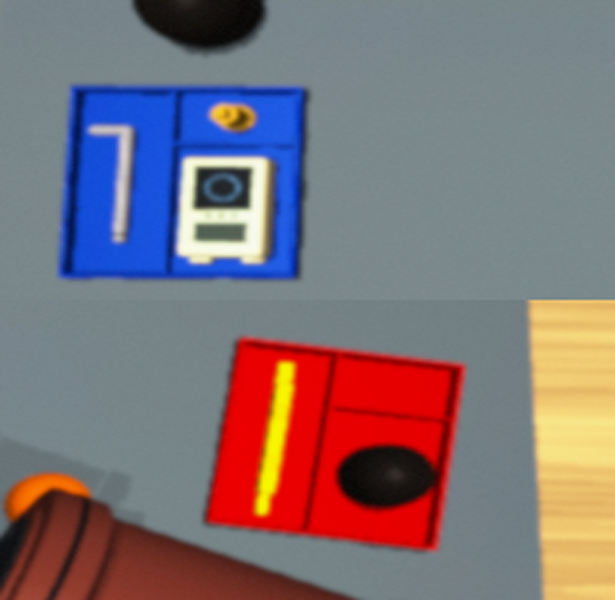

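View pics/s_end.png

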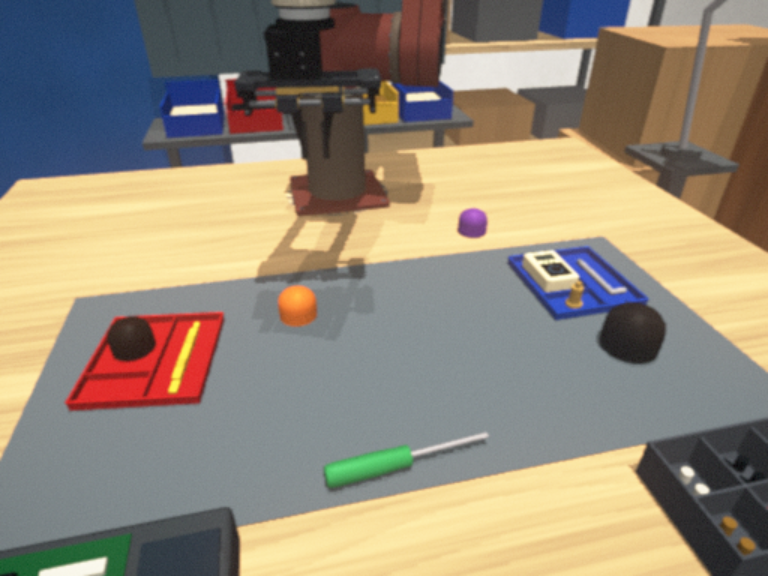

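All five parts rest in their own compartments. The amber dome at (297,305), the screwdriver at (400,460) and the look-alikes have not moved. Handing in.

```bash
python3 -c "from workcell import *; print(sign_off())"
```

```text
the job is handed in; nothing more can be done
None
```

Both kits are made up and handed in at about 42 s: cover, pin and lock in the blue tray, smoky dome and stylus in the red, all set down in the order asked with the amber dome and screwdriver left where they were.

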